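# Hang a keyhole bracket from the parts drawer on the display stand

## Robot

A 6-joint arm with a two-finger parallel gripper is mounted at the origin on the work surface. World frame = base frame: x ahead of the robot, y to its left, z up, the work surface at z = 0. Lengths are in m, angles in rad, forces in N, time in s.
With the tool pointing down it reaches from about 0.35 to 0.85 m from the base axis. Payload 8.1 kg.
Tool frame: the origin (TCP) lies between the finger pads; the fingertips stand 8 mm ahead of it and the grasp point (between the pads) lies 11 mm behind it (arm.finger_overhang is the distance from the TCP to the fingertips, in m); z points along the fingers, y is the direction in which the jaws open and shut (so a half turn about z gives the same grasp; the last joint's range is limited). The gripper opens to 93 mm and grips with 3 to 60 N. Pads are 15 mm wide; open, the fingers measure 128 mm over their backs; the gripper's body (75 mm by 188 mm) begins 65 mm behind the grasp point.
Start: joints at [1.179, 0.13, 1.488, -0, 1.523, -0.085], TCP at [0.181, 0.572, 0.204] pointing down, gripper open.
Joint ranges: [-2.96, 2.96], [-0.89, 2.26], [0.02, 2.5], [-1.34, 4.48], [0, 2.73], [-2.66, 2.66]. Speed limits (rad/s): [2.39, 2.39, 2.79, 3.14, 3.14, 3.14].

## Interface

Orientations are given as a unit quaternion [w, x, y, z].
In Python, from plant import get_state, cams, arm gives the robot as it stands. The module is installed in compiled form; this text tells all that it offers.
- The arm moves only by the tool carry_out, never from a script. Its argument "commands" is a list of rows, each a list of 2 entries, a list of its own where there are three numbers: the shift along the tool's x, y, z in m, then the turn, a rotation vector about the tool's x, y, z in rad. In form: [[[tx, ty, tz], [wx, wy, wz]], ...]. A call has 1 to 10 rows; each row is the pose to reach, as a shift and turn from the pose measured when the call began, along the tool's axes at that moment; what a row does not reach only later rows make up. A row lasts 1/12 s, in which the tool goes at most 41.7 mm and 7.16 degrees, less where a joint would pass 70% of its speed; a pose out of reach is approached as far as the arm can. A call with a gripper value outside its range is refused whole. "grip" is the opening, from 0 (shut) to 1 (fully open), set as the call begins (left out, the last holds). The fingers move at their own pace and stop on an object; the grip force is fixed at half the most. Time passes only in rows, so rows that repeat a pose let the fingers close. It gives the time, the measured TCP pose, the force and the opening at its end, in the units of the state.
- get_state(): the state, without advancing time (a new reading comes with each control period).
- cams.camera(name): name is "side" or "top"; returns the picture (400x640x3 uint8, red, green, blue); there is no depth.
- cams.get_calibration(name): a dict with "vfov" (degrees; the focal length in pixels is half the picture's height over the tangent of half this angle, whatever the lens; pixels are square), "cx", "cy" (the principal point, pixels), "dist_coeffs" ([k1, k2, p1, p2, k3] as OpenCV has them; the pictures are not rectified), "R" (3x3) and "t" (3): a world point X has camera coordinates R X + t. Camera axes: x right, y down, z forward; pixel columns grow to the right and rows downward; lengths in m; the calibration is good to about 2 mm. A picture is of the moment at which its call begins. get_calibration takes no time and is no camera call.
- arm.finish_job(): hands the job in, once; it reports no verdict.
The state is a dict: "clock": time; "qpos": joint angles; "qd": joint speeds; "joint_efforts": joint torques, N m; "position": TCP position; "tcp_rot": TCP orientation; "contact_force": force on the tool from outside, world axes, zero at the start; "torque": the same for the moment, N m; "grip_width": finger opening in m.
Only numpy, scipy, OpenCV 4.12 (cv2) and the standard library are available. Lean on these libraries where they do the work, as an engineer would, in place of code of your own. Each camera call takes 0.05 s, during which the arm holds its last target.

## Task

Put the keyhole bracket on show: pull the top drawer of the small parts cabinet all the way out to its stop, take the bracket with the keyhole out of it, pass the keyhole over the head of the screw on the sloping display panel and slide the bracket down the slope until the screw sits at the end of the narrow slot, with the bracket straight and flat on the panel. Finish with the drawer fully shut; leave the plain bracket in the drawer and do not disturb the other goods on the table.

Things in the scene. Friction and masses are not known exactly. Their poses are not given: they have to be found in the camera images.
- cabinet_front (a point): Grey metal two-drawer parts cabinet, fixed, 220 deep x 240 wide x 150 high mm, on the table. This point is the middle of the lower edge of its front face; x axis points to the cabinet's back, z up; its drawers pull out along -x (roughly towards the robot).
- cabinet_drawer0 (a joint): Top drawer: 0 m fully shut, grows as pulled out, stop at 0.165 m. Starts up to 8 mm ajar. Light friction (1 to 3 N), stays where left. Inside 198 mm wide, floor 85 mm above the table, side walls 43 mm and 15 mm thick front 54 mm above that floor; the cabinet's top is 65 mm above it.
- cabinet_drawer0_handle (a point): Centre of the top drawer's steel bar handle: level round bar 11 mm thick, 120 mm long along the cabinet's y, centre 35 mm before the drawer's front face (29 mm free behind the bar), 112 mm above the table, 38 mm below the cabinet's top. Posts join it to the front 51 mm either side of its centre. Axes as the cabinet's.
- bracket: Steel bracket to hang, loose, 0.17 to 0.35 kg, flat in one half of the top drawer, +x to the drawer's back within 15 deg. Plate 110 (x) x 56 (y) x 5 mm; origin: centre of its underside, z up. Upstanding lug x -38..0, 12 thick (y), top 43 mm above the underside; grip it across its thickness. Keyhole: opening 22 mm across at x = +18, slot 9 mm wide from it to x = +42.5 mm.
- lug (a point): Middle of the bracket's lug, 30 mm above the plate's underside, 19 mm from the plate's centre on the -x side; axes as the bracket's.
- keyhole (a point): Centre of the bracket's wide keyhole opening, at the plate's underside; axes as the bracket's.
- slot_end (a point): Centre of the narrow slot's closed end, 20 mm from the keyhole's centre towards the bracket's +x, at the plate's underside; with the bracket hung it lies at the screw.
- plain_bracket: Steel plate with a lug, same sizes, weight and axes as the keyhole bracket, but with only a plain 16 mm round hole at x = +26 mm and no slot; lies in the other half of the top drawer and stays there.
- panel: Sloping plywood display panel, fixed, 240 (x, up the slope) x 220 (y) mm, 35 degrees from level, low edge towards the robot. Origin at the middle of its upper face; x points up the slope, away from the robot; z is the face's outward normal. A 7 mm high lip runs along the low edge; else only the screw stands out of it.
- screw (a point): Foot of the steel screw where it leaves the panel's face, 40 mm up the slope from the panel's centre; axes as the panel's. It stands square to the face: shank 6 mm thick, head 15 mm across, from 9 to 13 mm above the face.
- piston: Bystander: aluminium piston, 48 mm across, 52 mm high, standing on the table; origin at the centre of its underside.
- jar: Bystander: small glass jar, 52 mm across, 60 mm high, on the cabinet's top, 75 mm or more behind the front face; origin at the centre of its underside.
- wrench: Bystander: steel wrench lying on the table near the robot, about 200 mm long.
- bearing: Bystander: dark steel ring 70 mm across, 18 mm high, on the table; origin at the centre of its underside.
- lamp_shell: Bystander: aluminium headlamp shell, 150 mm across, 98 mm high, on the table at the left; origin at the centre of its underside.
- mug: Bystander: white mug, 80 mm across, 90 mm high, on the table at the left; origin at the centre of its underside.

How it is judged:
By the outcome, as a careful person would: the job done as asked, in the order asked, and still so for the second after the job is handed in, with the robot touching nothing.
It also fails if it takes over 61 s, if anything falls off the work surface, if the arm or the gripper's body presses on something with over 40 N, if the wrist force passes 120 N, or if a joint passes its speed limit or range.

## Working session

There is one attempt and no reset: what is moved stays moved. The work goes in short steps, Python scripts to look and compute and a tool call to move; the robot and the scene stay as the last step left them, time stands still between calls to the robot, and variables do not carry over. Pictures are saved under pics/ and viewed, and the job is handed in when it is done.

Besides the shell and the picture viewer there is one more tool, called as name(argument=value, ...) on one line, values as JSON. carry_out: Moves the arm, as the interface text tells. Its arguments: {"type":"object","properties":{"commands":{"type":"array"},"grip":{"type":"number"}},"required":["commands"]}

```bash
mkdir -p pics; cat > h.py <<'E'
import numpy as np, cv2
from plant import get_state, cams, arm
from scipy.spatial.transform import Rotation as Ro
def K(n):
    c=cams.get_calibration(n); f=200/np.tan(np.radians(c["vfov"])/2)
    return np.array([[f,0,c["cx"]],[0,f,c["cy"]],[0,0,1]]),np.array(c["dist_coeffs"],float),np.array(c["R"]),np.array(c["t"])
def ray(n,px):
    k,d,R,t=K(n); u=cv2.undistortPoints(np.array(px,float).reshape(-1,1,2),k,d).reshape(-1,2)
    v=np.c_[u,np.ones(len(u))]@R; return -R.T@t, v
def onz(n,px,z):
    o,v=ray(n,px); return o+v*((z-o[2])/v[:,2])[:,None]
def onplane(n,px,p,nn):
    o,v=ray(n,px); return o+v*(((p-o)@nn)/(v@nn))[:,None]
def proj(n,X):
    k,d,R,t=K(n); return cv2.projectPoints(np.array(X,float).reshape(-1,3),cv2.Rodrigues(R)[0],t,k,d)[0].reshape(-1,2)
def tri(pa,pb):
    o1,v1=ray("side",[pa]);o2,v2=ray("top",[pb]);A=np.c_[v1[0],-v2[0]];s=np.linalg.lstsq(A,o2-o1,rcond=None)[0]
    a=o1+s[0]*v1[0];b=o2+s[1]*v2[0];return (a+b)/2,np.linalg.norm(a-b)
def snap(tag):
    for n in("side","top"): cv2.imwrite(f"pics/{tag}_{n}.png",cams.camera(n)[:,:,::-1])
def tcp():
    s=get_state();q=s["tcp_rot"];return np.array(s["position"]),Ro.from_quat([q[1],q[2],q[3],q[0]])
def rel(p,R):  # target world pos, Rotation -> shift, rotvec in tool axes
    p0,R0=tcp(); return np.round(R0.inv().apply(np.array(p)-p0),4),np.round((R0.inv()*R).as_rotvec(),4)
E
python3 - <<'E'
from h import *
snap("a"); s=get_state(); print(s)
for n in("side","top"):
  k,d,R,t=K(n); print(n,k[0],k[1],d,-R.T@t,R[2])
E
```

```text
{'clock': 0.1, 'qpos': array([ 1.17859706e+00,  1.31059829e-01,  1.48913558e+00, -1.49008432e-05,
        1.52301712e+00, -8.53897859e-02]), 'qd': array([-0.00102983, -0.00206008, -0.00095773, -0.00016283,  0.00028632,
       -0.00016087]), 'joint_efforts': array([ 2.04826887e-03, -5.61338711e+01, -4.93097806e+01,  7.72669259e-02,
        2.89835926e-02, -5.68680412e-05]), 'position': array([0.18098773, 0.57149991, 0.2030269 ]), 'tcp_rot': array([-1.84345199e-04,  1.52803361e-01,  9.88256281e-01, -7.88714354e-04]), 'contact_force': array([-0.77215993,  0.34616514, -0.65851678]), 'torque': array([-0.02176382,  0.00212939, -0.01259954]), 'grip_width': 0.09324208252511547}
side [519.93467496   0.         325.27829427] [  0.         519.93467496 197.25063913] [0.00726905 0.         0.         0.         0.        ] [-0.03157724 -0.90520805  1.10411833] [ 0.37254083  0.64172224 -0.67037743]
top [513.10793207   0.         315.55622927] [  0.         513.10793207 203.43192054] [-0.14827215  0.          0.          0.          0.        ] [0.41126072 0.02756826 1.97047532] [ 0.06096292  0.01637494 -0.9980057 ]
```

View pics/a_side.png

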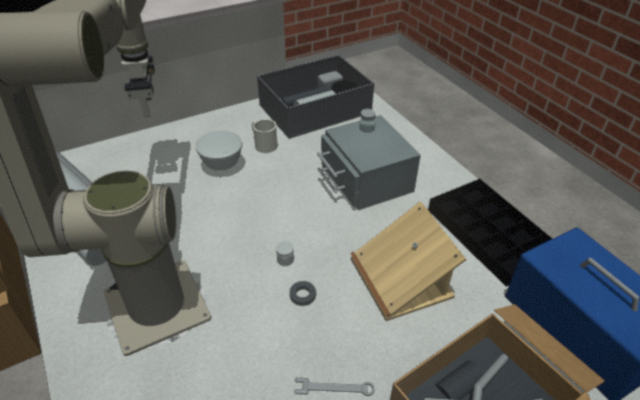

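View pics/a_top.png

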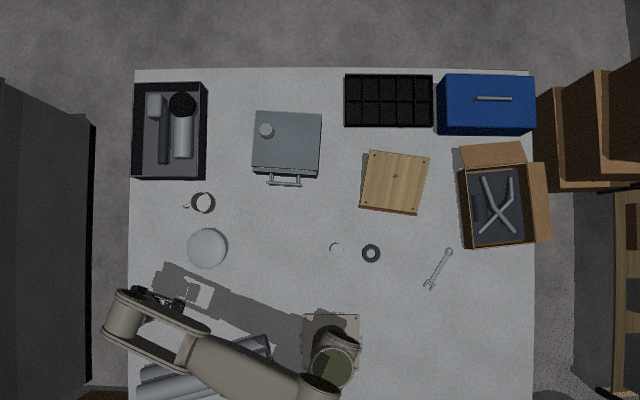

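The side view shows the cabinet around (370,160) with its handles at about (332,165), and the panel around (410,260) with the screw at (415,246). In the top view the cabinet is around (287,143), the handle at (285,182), the panel at (395,182) and the screw at (396,176). I'll zoom in next.

```bash
python3 - <<'E'
import cv2,numpy as np
def crop(f,x,y,w,h,s):
    i=cv2.imread(f)[y:y+h,x:x+w]; return cv2.resize(i,None,fx=s,fy=s,interpolation=cv2.INTER_CUBIC)
cv2.imwrite("pics/c1.png",crop("pics/a_side.png",305,100,125,110,6))
cv2.imwrite("pics/c2.png",crop("pics/a_top.png",240,100,100,95,6))
cv2.imwrite("pics/c3.png",np.hstack([crop("pics/a_side.png",340,195,130,125,3),crop("pics/a_top.png",350,140,90,125//1,3)]))
E
```

```text
(no output)
```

View pics/c1.png

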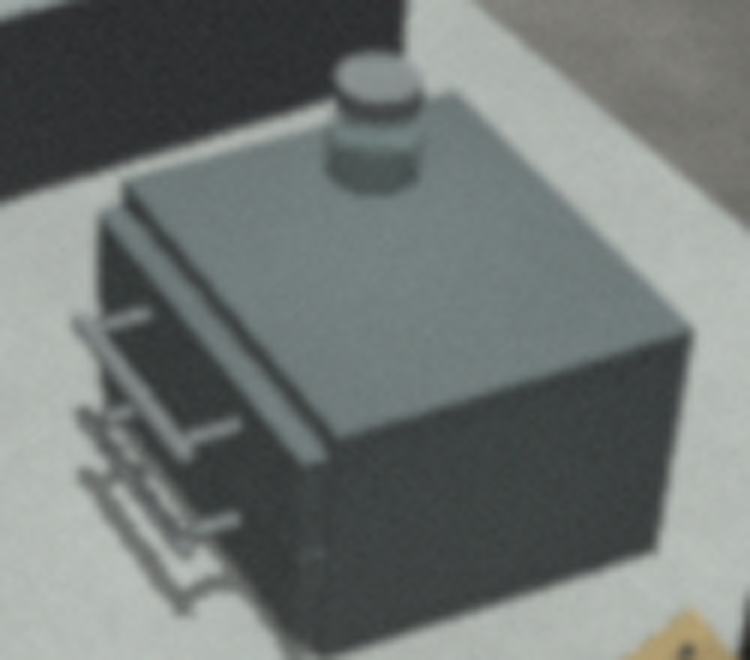

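View pics/c2.png

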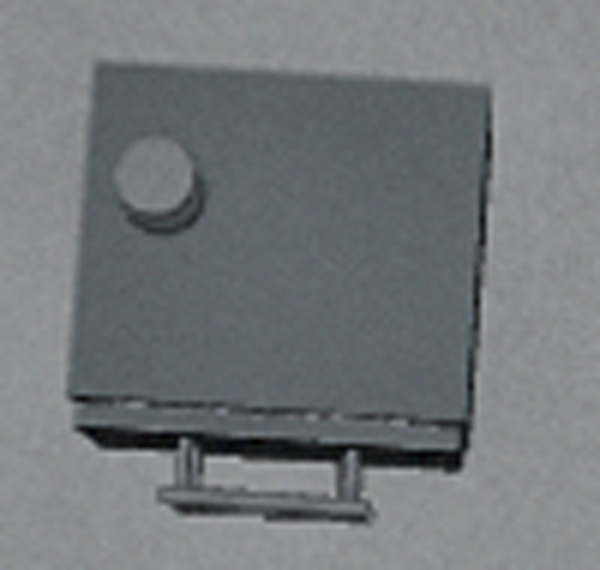

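View pics/c3.png

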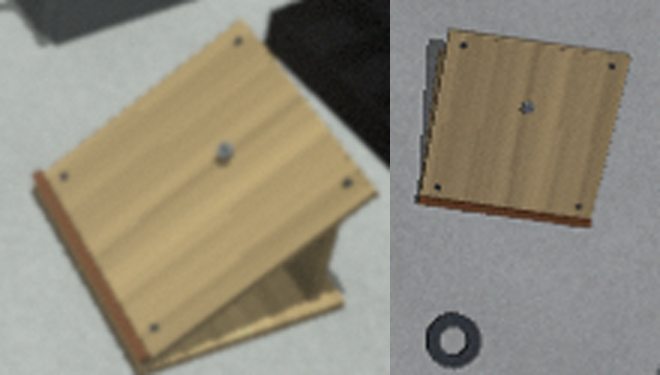

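```bash
python3 - <<'E'
from h import *
S=lambda x,y:(305+x/6,100+y/6); T=lambda x,y:(240+x/6,100+y/6)
for nm,a,b in [("FL",S(125,185),T(70,397)),("FR",S(337,437),T(468,418)),("BR",S(692,330),T(490,85)),("BL",S(455,95),T(97,63)),("hL",S(80,323),T(160,494)),("hR",S(188,453),T(373,513))]:
    X,e=tri(a,b);z=.15 if nm[0]!='h' else .112
    print(nm,X.round(4),e.round(4),onz("side",[a],z).round(4),onz("top",[b],z).round(4))
S=lambda x,y:(340+x/3,195+y/3); T=lambda x,y:(350+(x-390)/3,140+y/3)
P=[]
for nm,a,b in [("UL",(238,41),(463,45)),("LL",(64,176),(438,187)),("UR",(347,183),(612,66)),("LR",(154,327),(578,207)),("screwhead",(224,153),(527,107)),("cUL",(240,20),(448,29)),("cUR",(376,192),(630,55))]:
    X,e=tri(S(*a),T(*b)); print(nm,X.round(4),e.round(4)); P.append(X)
P=np.array(P)
print("ctr",P[:4].mean(0)); u=(P[0]+P[2]-P[1]-P[3]); y=P[0]+P[1]-P[2]-P[3]
print(np.degrees(np.arctan2(u[2],np.hypot(*u[:2]))),np.degrees(np.arctan2(u[1],u[0])),np.degrees(np.arctan2(-y[0],y[1])))
E
```

```text
FL [0.657  0.2875 0.1462] 0.0027 [[0.6555 0.2822 0.15  ]] [[0.6553 0.2876 0.15  ]]
FR [0.6425 0.0499 0.1498] 0.0019 [[0.6415 0.0501 0.15  ]] [[0.6433 0.0494 0.15  ]]
BR [0.8455 0.0375 0.1487] 0.0004 [[0.8441 0.0362 0.15  ]] [[0.8453 0.0373 0.15  ]]
BL [0.8607 0.2749 0.1468] 0.002 [[0.8587 0.2706 0.15  ]] [[0.8591 0.2749 0.15  ]]
hL [0.6023 0.237  0.1077] 0.002 [[0.6005 0.2317 0.112 ]] [[0.601 0.237 0.112]]
hR [0.5905 0.1062 0.1192] 0.0029 [[0.5964 0.113  0.112 ]] [[0.5899 0.1072 0.112 ]]
UL [ 0.6975 -0.1522  0.1497] 0.0005
LL [ 0.5347 -0.1313  0.0368] 0.0004
UR [ 0.6733 -0.3308  0.1497] 0.0003
LR [ 0.5106 -0.3086  0.0362] 0.001
screwhead [ 0.6273 -0.2329  0.1163] 0.0001
cUL [ 0.7152 -0.1333  0.1523] 0.0021
cUR [ 0.6859 -0.3517  0.1528] 0.0015
ctr [ 0.60402921 -0.23070136  0.09310639]
34.581019333077315 -7.542430274374558 -7.730422657725267
```

```bash
python3 - <<'E'
import cv2,numpy as np
def crop(f,x,y,w,h,s):
    i=cv2.imread(f)[y:y+h,x:x+w]; i=cv2.convertScaleAbs(i,alpha=1.5);return cv2.resize(i,None,fx=s,fy=s,interpolation=cv2.INTER_CUBIC)
cv2.imwrite("pics/c4.png",crop("pics/a_side.png",345,200,125,115,5))
cv2.imwrite("pics/c5.png",crop("pics/a_top.png",353,143,83,77,7))
E
```

```text
(no output)
```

View pics/c4.png

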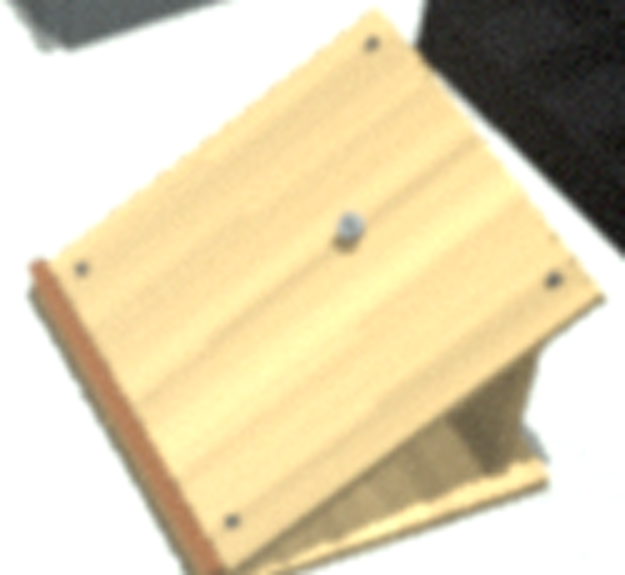

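View pics/c5.png

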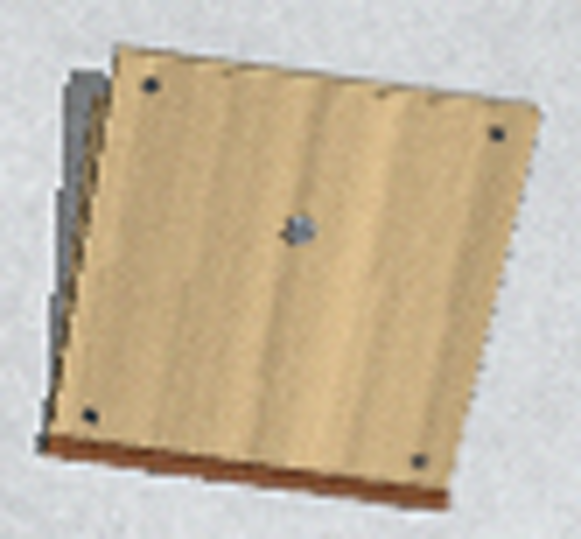

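```bash
python3 - <<'E'
from h import *
S=lambda x,y:(345+(x+.5)/5-.5,200+(y+.5)/5-.5); T=lambda x,y:(353+(x+.5)/7-.5,143+(y+.5)/7-.5)
P=[]
for nm,a,b in [("UL",(372,43),(150,85)),("LL",(82,269),(90,415)),("UR",(555,280),(497,133)),("LR",(232,521),(419,461)),("head",(350,225),(300,230)),("cUL",(377,9),(116,43)),("cUR",(605,297),(540,105))]:
    X,e=tri(S(*a),T(*b)); print(nm,X.round(4),e.round(4)); P.append(X)
P=np.array(P);c=P[:4].mean(0)
print("ctr",c); u=(P[0]+P[2]-P[1]-P[3]); y=P[0]+P[1]-P[2]-P[3]
print(np.degrees(np.arctan2(u[2],np.hypot(*u[:2]))),np.degrees(np.arctan2(u[1],u[0])),np.degrees(np.arctan2(-y[0],y[1])),np.linalg.norm(u)/2,np.linalg.norm(y)/2)
R=Ro.from_euler("z",-7.8,degrees=True)*Ro.from_euler("y",-35,degrees=True)
print(R.as_matrix().round(3)); print(((P-c)@R.as_matrix()).round(4))
E
```

```text
UL [ 0.6981 -0.1507  0.15  ] 0.0005
LL [ 0.536  -0.1289  0.035 ] 0.0009
UR [ 0.6748 -0.3293  0.1489] 0.0007
LR [ 0.5119 -0.3073  0.0347] 0.0012
head [ 0.6276 -0.2315  0.1201] 0.0001
cUL [ 0.7178 -0.1321  0.1513] 0.0044
cUR [ 0.6886 -0.3509  0.1505] 0.0024
ctr [ 0.60521334 -0.22905878  0.09213486]
34.94956705068181 -7.6577536737058285 -7.562847516590928 0.2000211168922009 0.1800730003223482
[[ 0.812  0.136 -0.568]
 [-0.111  0.991  0.078]
 [ 0.574  0.     0.819]]
[[ 9.990e-02  9.030e-02  7.000e-04]
 [-1.001e-01  8.980e-02  3.000e-04]
 [ 1.002e-01 -8.990e-02 -9.000e-04]
 [-9.990e-02 -9.020e-02 -1.000e-04]
 [ 3.450e-02  6.000e-04  1.000e-02]
 [ 1.145e-01  1.114e-01 -8.000e-03]
 [ 1.147e-01 -1.094e-01 -9.100e-03]]
```

```bash
cat >> h.py <<'E'
def Rt(yj,tz):  # jaw dir, tool z
    z=np.array(tz,float);z/=np.linalg.norm(z);y=np.array(yj,float);y-=z*(y@z);y/=np.linalg.norm(y)
    return Ro.from_matrix(np.c_[np.cross(y,z),y,z])
CY=np.radians(-3.4); cx=np.array([np.cos(CY),np.sin(CY),0]); cyv=np.array([-np.sin(CY),np.cos(CY),0])
PC=np.array([.6052,-.2290,.0921])
PR=Ro.from_euler("z",-7.6,degrees=True)*Ro.from_euler("y",-35,degrees=True)
D=[0,0,-1]
E
python3 - <<'E'
from h import *
print(rel([.5965,.1717,.19],Rt(cx,D)))
E
```

```text
(array([-0.5169, -0.2556,  0.0134]), array([-1.5000e-03,  1.0000e-03,  1.3233e+00]))
```

carry_out(commands=[[[-0.517, -0.2555, 0.013], [-0.0015, 0.001, 1.323]], [[-0.517, -0.2555, 0.013], [-0.0015, 0.001, 1.323]], [[-0.517, -0.2555, 0.013], [-0.0015, 0.001, 1.323]], [[-0.517, -0.2555, 0.013], [-0.0015, 0.001, 1.323]], [[-0.517, -0.2555, 0.013], [-0.0015, 0.001, 1.323]], [[-0.517, -0.2555, 0.013], [-0.0015, 0.001, 1.323]], [[-0.517, -0.2555, 0.013], [-0.0015, 0.001, 1.323]], [[-0.517, -0.2555, 0.013], [-0.0015, 0.001, 1.323]], [[-0.517, -0.2555, 0.013], [-0.0015, 0.001, 1.323]], [[-0.517, -0.2555, 0.013], [-0.0015, 0.001, 1.323]]], grip=0.24)

```text
clock: 0.93
position: [0.4821, 0.2812, 0.1938]
tcp_rot: [-0.0, 0.704, 0.71, -0.0]
contact_force: [-0.2, 0.3, -0.3]
grip_width: 0.0309
```

```bash
python3 - <<'E'
from h import *
print(rel([.5965,.1717,.19],Rt(cx,D)),get_state()["grip_width"])
E
```

```text
(array([-0.1104,  0.1135,  0.0037]), array([-0.0005,  0.0001,  0.0672])) 0.03090004617448132
```

carry_out(commands=[[[-0.1104, 0.1135, 0.004], [0, 0, 0.067]], [[-0.1104, 0.1135, 0.004], [0, 0, 0.067]], [[-0.1104, 0.1135, 0.004], [0, 0, 0.067]], [[-0.1104, 0.1135, 0.004], [0, 0, 0.067]], [[-0.1104, 0.1135, 0.004], [0, 0, 0.067]], [[-0.1104, 0.1135, 0.004], [0, 0, 0.067]]])

```text
clock: 1.43
position: [0.597, 0.1698, 0.1886]
tcp_rot: [-0.001, 0.729, 0.685, -0.001]
contact_force: [-0.6, 0.3, 0.1]
grip_width: 0.0223
```

```bash
python3 - <<'E'
from h import *
print(rel([.5965,.1717,.101],Rt(cx,D)),get_state()["grip_width"])
snap("b")
a=cv2.imread("pics/b_side.png")[90:210,290:430];b=cv2.imread("pics/b_top.png")[90:210,230:350]
cv2.imwrite("pics/b.png",np.hstack([cv2.resize(a,None,fx=3,fy=3),cv2.resize(b,None,fx=3,fy=3)]))
E
```

```text
(array([ 0.0019, -0.0004,  0.0876]), array([-0.0022,  0.0006, -0.0032])) 0.022329826858356147
```

View pics/b.png

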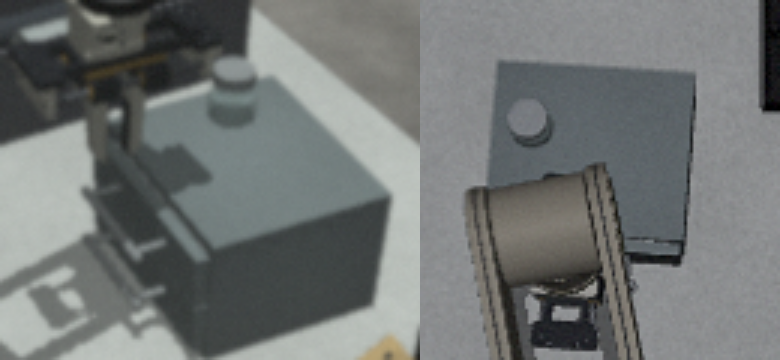

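The gripper hangs over the bar with its jaws along the cabinet's x, and the fingers at about (115,120) in the crop are lined up. I'll go down now.

carry_out(commands=[[[0.001, 0, 0.025], [0, 0, 0]], [[0.002, 0, 0.05], [0, 0, 0]], [[0.002, 0, 0.07], [0, 0, 0]], [[0.002, 0, 0.0876], [0, 0, 0]], [[0.002, 0, 0.0876], [0, 0, 0]], [[0.002, 0, 0.0876], [0, 0, 0]]])

```text
clock: 2.03
position: [0.594, 0.1751, 0.1008]
tcp_rot: [-0.001, 0.727, 0.686, -0.002]
contact_force: [1.1, 0.0, -0.1]
grip_width: 0.0223
```

carry_out(commands=[[[0, 0, 0], [0, 0, 0]], [[0, 0, 0], [0, 0, 0]], [[0, 0, 0], [0, 0, 0]], [[0, 0, 0], [0, 0, 0]], [[0, 0, 0], [0, 0, 0]]], grip=0)

```text
clock: 2.45
position: [0.5954, 0.1755, 0.1029]
tcp_rot: [-0.001, 0.727, 0.687, -0.0]
contact_force: [-0.8, 2.0, 6.3]
grip_width: 0.0005
```

```bash
python3 - <<'E'
from h import *
p,R=tcp(); print(p, rel(p-.05*cx,Rt(cx,D)),rel(p-.165*cx,Rt(cx,D)))
E
```

```text
[0.59538146 0.17552634 0.10291311] (array([ 0.0001, -0.05  ,  0.0001]), array([-0.0011, -0.0007,  0.0019])) (array([ 0.0003, -0.165 ,  0.0002]), array([-0.0011, -0.0007,  0.0019]))
```

The width came back as 0.0005, so the bar isn't between the fingers. I'll take a look.

```bash
python3 - <<'E'
from h import *
snap("d")
a=cv2.imread("pics/d_side.png")[110:210,290:410];b=cv2.imread("pics/d_top.png")[130:230,240:340]
cv2.imwrite("pics/d.png",np.hstack([cv2.resize(a,None,fx=3.6,fy=3.6),cv2.resize(b,None,fx=3.6,fy=3.6)]))
p,R=tcp(); print(p,proj("side",[p+[0,0,.011],p,p-[0,0,.008]]))
E
```

```text
[0.5954114  0.17549968 0.1029467 ] [[325.75482861 163.6379587 ]
 [325.70610815 166.44815015]
 [325.67095691 168.47566794]]
```

View pics/d.png

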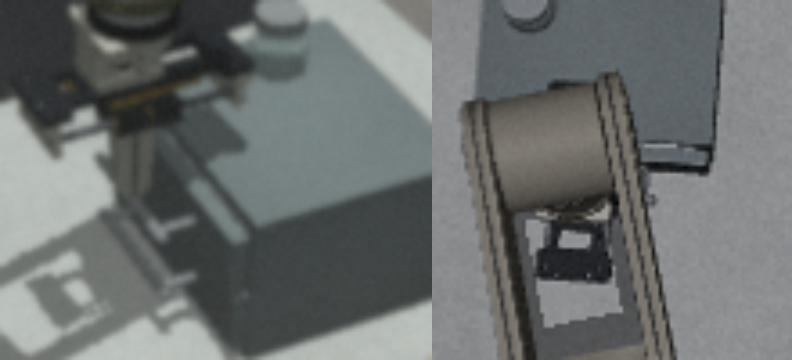

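```bash
python3 - <<'E'
from h import *
a=cv2.imread("pics/d_side.png")[130:195,305:365]
cv2.imwrite("pics/d2.png",cv2.resize(cv2.convertScaleAbs(a,alpha=1.6),None,fx=9,fy=9,interpolation=cv2.INTER_CUBIC))
E
```

```text
(no output)
```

View pics/d2.png

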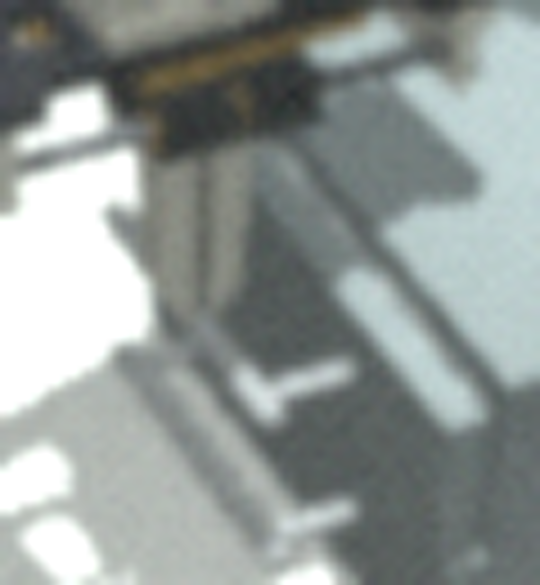

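```bash
python3 - <<'E'
from h import *
print(arm.finger_overhang, [x for x in dir(arm) if x[0]!='_']); s=get_state(); print(s["contact_force"],s["torque"],s["grip_width"],s["position"])
for z in(.095,.105,.1175,.125):print(z,(proj("side",[[.5954,.1755,z]])[0]-[305,130])*9)
for s in(-.06,.06): print(proj("side",[[.596,.1717,.112]+cyv*s]))
E
```

```text
0.008 ['MotionError', 'finger_overhang', 'finish_job']
[-0.94199347  0.11295074  6.52453667] [ 0.1154788   0.17565736 -0.01922612] 0.0008621937337096172 [0.5954114  0.17549968 0.1029467 ]
0.095 [186.01130067 346.16933047]
0.105 [186.40697961 323.33953743]
0.1175 [186.90628153 294.53090133]
0.125 [187.20840331 277.09911608]
[[335.39866    176.13261933]]
[[318.08506588 153.94227032]]
```

carry_out(commands=[[[0, 0, 0], [0, 0, 0]], [[0, 0, 0], [0, 0, 0]], [[0, 0, 0], [0, 0, 0]]], grip=0.24)

```text
clock: 2.8
position: [0.5955, 0.1754, 0.1032]
tcp_rot: [-0.001, 0.727, 0.686, -0.0]
contact_force: [0.0, -0.7, 0.4]
grip_width: 0.0161
```

```bash
python3 - <<'E'
from h import *
snap("e"); s=get_state(); print(s["contact_force"],s["grip_width"],s["position"])
a=cv2.imread("pics/e_side.png")[130:195,305:365]
cv2.imwrite("pics/e.png",cv2.resize(cv2.convertScaleAbs(a,alpha=1.6),None,fx=9,fy=9,interpolation=cv2.INTER_CUBIC))
E
```

```text
[-0.14036038 -0.85627417 -0.06383567] 0.021010302361379973 [0.59516915 0.17536758 0.10267901]
```

View pics/e.png

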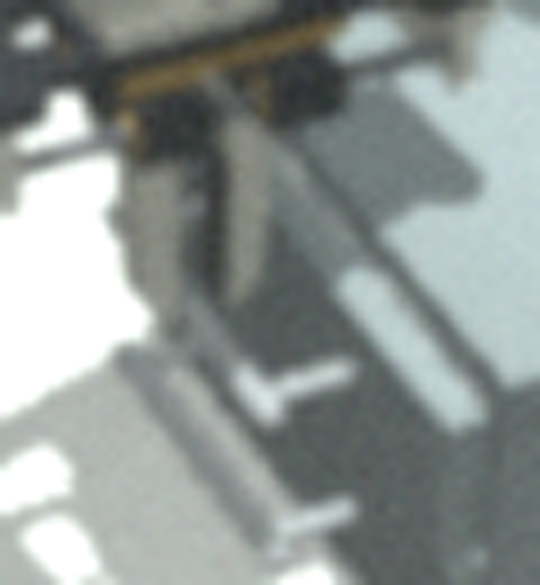

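```bash
python3 - <<'E'
from h import *
for dx in(-.016,.016):
  for z in(.095,.105,.115): print(dx,z,((proj("side",[np.array([.5952,.1754,z])+dx*cx])[0]-[305,130]+.5)*9).round(0))
E
```

```text
-0.016 0.095 [148. 364.]
-0.016 0.105 [148. 341.]
-0.016 0.115 [149. 318.]
0.016 0.095 [232. 339.]
0.016 0.105 [233. 316.]
0.016 0.115 [233. 293.]
```

The tips show at (235,302) and (165,320), roughly 15 mm higher than the numbers say, so the fingers closed on top of the bar. I'll go lower.

carry_out(commands=[[[0, 0, 0.005], [0, 0, 0]], [[0, 0, 0.01], [0, 0, 0]], [[0, 0, 0.015], [0, 0, 0]], [[0, 0, 0.015], [0, 0, 0]]], grip=0.24)

```text
clock: 3.23
position: [0.5939, 0.1751, 0.0855]
tcp_rot: [-0.002, 0.727, 0.686, -0.002]
contact_force: [-1.1, -0.1, -1.0]
grip_width: 0.0221
```

```bash
python3 - <<'E'
from h import *
snap("f"); s=get_state(); print(s["contact_force"],s["grip_width"],s["position"])
a=cv2.imread("pics/f_side.png")[130:195,305:365]
cv2.imwrite("pics/f.png",cv2.resize(cv2.convertScaleAbs(a,alpha=1.6),None,fx=9,fy=9,interpolation=cv2.INTER_CUBIC))
E
```

```text
[-0.22576018  0.23107889  0.21979069] 0.022453340136442176 [0.59461799 0.17523662 0.08683668]
```

View pics/f.png

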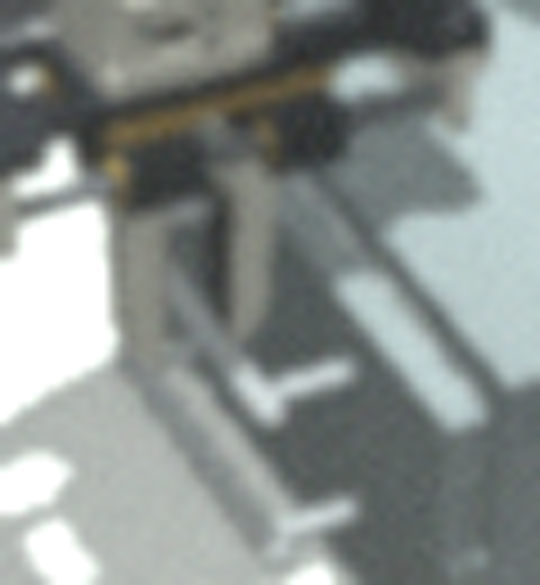

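The bar now runs between the fingers, with tips at (245,338) and (140,365). I'll close on it.

carry_out(commands=[[[0, 0, 0], [0, 0, 0]], [[0, 0, 0], [0, 0, 0]], [[0, 0, 0], [0, 0, 0]], [[0, 0, 0], [0, 0, 0]]], grip=0)

```text
clock: 3.67
position: [0.5947, 0.1752, 0.087]
tcp_rot: [-0.001, 0.727, 0.686, -0.001]
contact_force: [0.7, 0.7, -1.4]
grip_width: 0.0103
```

```bash
python3 - <<'E'
from h import *
s=get_state(); print(s["contact_force"],s["grip_width"])
p,R=tcp(); print(p, rel(p-.165*cx,R))
E
```

```text
[ 0.7462121   0.74064947 -1.39163223] 0.01031990127903212
[0.59474842 0.17524646 0.08701558] (array([ 0.0003, -0.165 ,  0.0004]), array([0., 0., 0.]))
```

carry_out(commands=[[[0, -0.01, 0], [0, 0, 0]], [[0, -0.025, 0], [0, 0, 0]], [[0, -0.045, 0], [0, 0, 0]], [[0, -0.065, 0], [0, 0, 0]], [[0, -0.085, 0], [0, 0, 0]], [[0, -0.105, 0], [0, 0, 0]], [[0, -0.12, 0], [0, 0, 0]], [[0, -0.135, 0], [0, 0, 0]], [[0, -0.145, 0], [0, 0, 0]], [[0, -0.15, 0], [0, 0, 0]]])

```text
clock: 4.5
position: [0.4435, 0.1851, 0.0871]
tcp_rot: [-0.002, 0.727, 0.687, -0.0]
contact_force: [1.7, 5.5, -7.1]
grip_width: 0.0101
```

carry_out(commands=[[[0, -0.004, 0], [0, 0, 0]], [[0, -0.008, 0], [0, 0, 0]], [[0, -0.012, 0], [0, 0, 0]], [[0, -0.016, 0], [0, 0, 0]], [[0, -0.017, 0], [0, 0, 0]]])

```text
clock: 4.92
position: [0.435, 0.1854, 0.0878]
tcp_rot: [0.004, 0.727, 0.686, 0.007]
contact_force: [50.6, 1.1, -42.0]
grip_width: 0.0101
```

The stop is reached: 50 N after 160 mm from a slightly ajar start. I'll release, rise and look.

carry_out(commands=[[[0, 0.003, 0], [0, 0, 0]], [[0, 0.003, 0], [0, 0, 0]], [[0, 0.003, 0], [0, 0, 0]], [[0, 0.003, 0], [0, 0, 0]]], grip=0.24)

```text
clock: 5.25
position: [0.4377, 0.1852, 0.088]
tcp_rot: [0.004, 0.727, 0.686, 0.006]
contact_force: [-0.6, 0.5, -0.2]
grip_width: 0.0217
```

carry_out(commands=[[[0, 0, -0.04], [0, 0, 0]], [[0, 0, -0.08], [0, 0, 0]], [[0, -0.04, -0.11], [0, 0, 0]], [[0, -0.08, -0.13], [0, 0, 0]], [[0, -0.12, -0.13], [0, 0, 0]], [[0, -0.13, -0.13], [0, 0, 0]]])

```text
clock: 5.75
position: [0.3035, 0.193, 0.2181]
tcp_rot: [0.004, 0.727, 0.686, 0.007]
contact_force: [-0.8, 0.1, -0.1]
grip_width: 0.0223
```

```bash
python3 - <<'E'
from h import *
snap("g")
a=cv2.imread("pics/g_side.png")[110:230,280:440];b=cv2.imread("pics/g_top.png")[100:250,230:360]
print(get_state()["position"])
cv2.imwrite("pics/g1.png",cv2.resize(cv2.convertScaleAbs(a,alpha=1.5),None,fx=5,fy=5,interpolation=cv2.INTER_CUBIC))
cv2.imwrite("pics/g2.png",cv2.resize(cv2.convertScaleAbs(b,alpha=1.8),None,fx=4,fy=4,interpolation=cv2.INTER_CUBIC))
E
```

```text
[0.30397381 0.19307083 0.2170963 ]
```

View pics/g1.png

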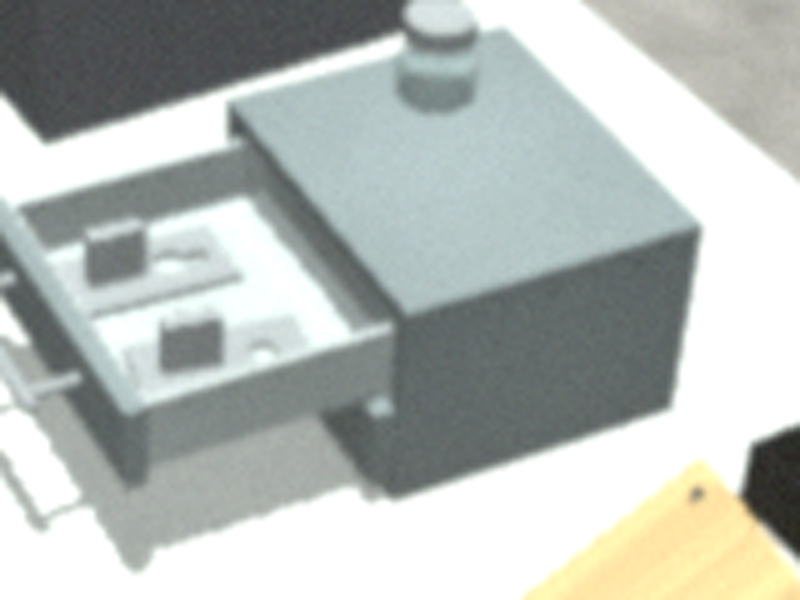

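View pics/g2.png

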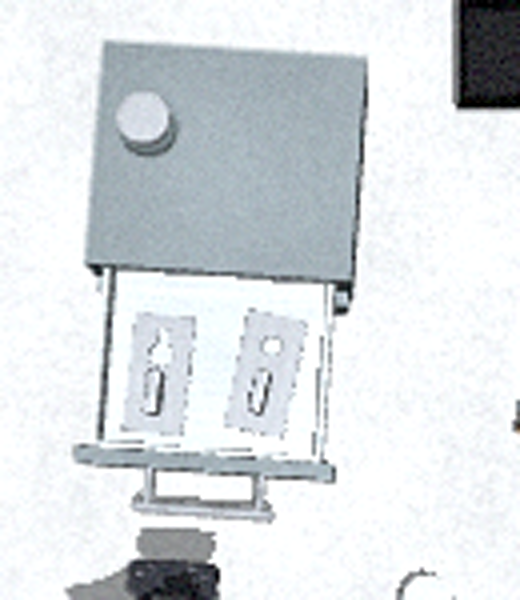

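The drawer is out. The keyhole bracket is the left one, with its lug at about (153,390) and keyhole at (159,345) in the 4x top crop. The plain bracket is on the right. I'll measure the left one.

```bash
python3 - <<'E'
from h import *
b=cv2.imread("pics/g_top.png")[172:215,255:315]; a=cv2.imread("pics/g_side.png")[145:190,283:345]
cv2.imwrite("pics/g3.png",cv2.resize(cv2.normalize(b,None,0,255,cv2.NORM_MINMAX),None,fx=13,fy=13,interpolation=cv2.INTER_CUBIC))
cv2.imwrite("pics/g4.png",cv2.resize(cv2.normalize(a,None,0,255,cv2.NORM_MINMAX),None,fx=12,fy=12,interpolation=cv2.INTER_CUBIC))
E
```

```text
(no output)
```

View pics/g3.png

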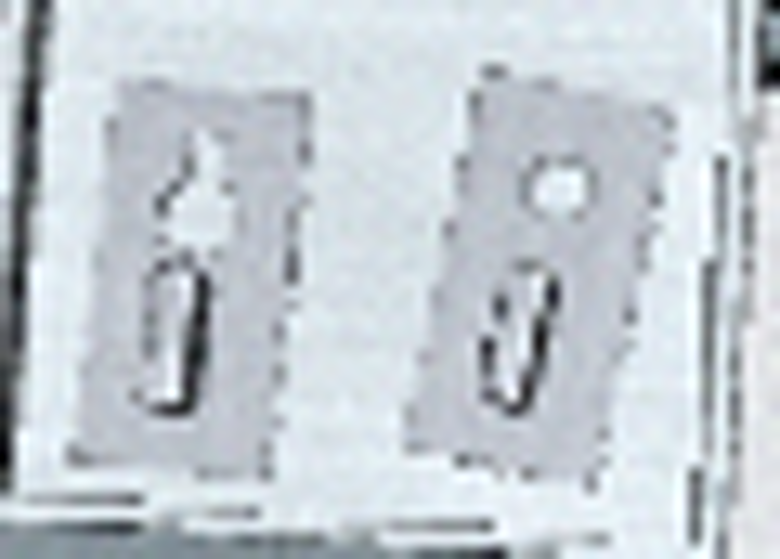

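View pics/g4.png

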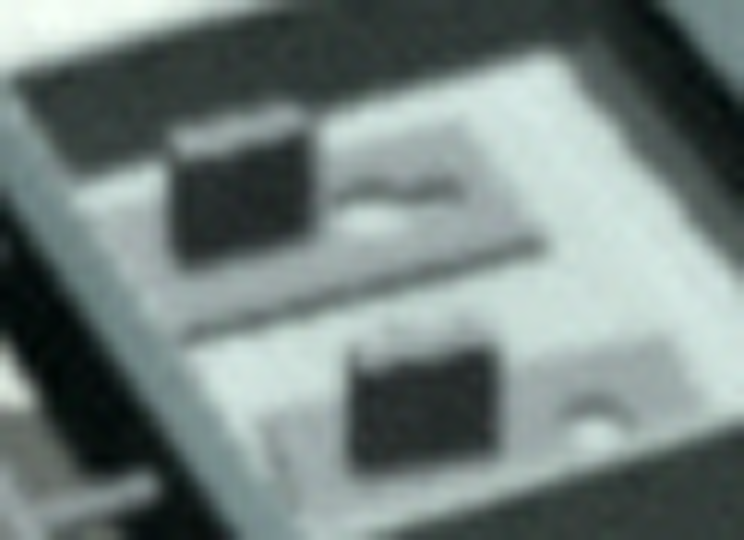

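```bash
python3 - <<'E'
from h import *
T=lambda x,y:(255+(x+.5)/13-.5,172+(y+.5)/13-.5); S=lambda x,y:(283+(x+.5)/12-.5,145+(y+.5)/12-.5)
c=onz("top",[T(70,462),T(268,475),T(312,95),T(118,85)],.09); print(c.round(4)); m=c.mean(0); 
u=c[2]+c[3]-c[0]-c[1]; v=c[0]+c[3]-c[1]-c[2]; print("ctr",m, np.degrees(np.arctan2(u[1],u[0])),np.degrees(np.arctan2(-v[0],v[1])),np.linalg.norm(u)/2,np.linalg.norm(v)/2)
print("top lug top", onz("top",[T(182,265),T(190,262),T(165,408),T(180,335)],.128).round(4))
s=onz("side",[S(185,328),S(548,237),S(460,118)],.09);print("side",s.round(4)); print((s[0]+s[2])/2)
l=onz("side",[S(170,145),S(305,110),S(185,157),S(315,128)],.128);print(l.round(4),l.mean(0))
print("handle/ctr line",)
E
```

```text
[[0.5116 0.2633 0.09  ]
 [0.5083 0.2069 0.09  ]
 [0.6164 0.1956 0.09  ]
 [0.619  0.251  0.09  ]]
ctr [0.56382317 0.22921985 0.09      ] -6.24628843201051 -3.1090988880122232 0.10840047706770185 0.05593813852470481
top lug top [[0.5646 0.2279 0.128 ]
 [0.5654 0.2257 0.128 ]
 [0.5248 0.2322 0.128 ]
 [0.5451 0.2283 0.128 ]]
side [[0.5155 0.207  0.09  ]
 [0.6157 0.1951 0.09  ]
 [0.6203 0.2506 0.09  ]]
[0.56790407 0.22879603 0.09      ]
[[0.5253 0.2327 0.128 ]
 [0.5625 0.2292 0.128 ]
 [0.5264 0.2264 0.128 ]
 [0.5612 0.2213 0.128 ]] [0.54386245 0.22738371 0.128     ]
handle/ctr line
```

```bash
cat >> h.py <<'E'
BY=np.radians(-6); bx=np.array([np.cos(BY),np.sin(BY),0]); by=np.array([-np.sin(BY),np.cos(BY),0])
E
python3 - <<'E'
from h import *
print(rel([.545,.2295,.18],Rt(by,D)))
E
```

```text
(array([0.0497, 0.238 , 0.0412]), array([ 0.0165,  0.0084, -1.522 ]))
```

carry_out(commands=[[[0.0497, 0.238, 0.041], [0.0165, 0.0084, -1.522]], [[0.0497, 0.238, 0.041], [0.0165, 0.0084, -1.522]], [[0.0497, 0.238, 0.041], [0.0165, 0.0084, -1.522]], [[0.0497, 0.238, 0.041], [0.0165, 0.0084, -1.522]], [[0.0497, 0.238, 0.041], [0.0165, 0.0084, -1.522]], [[0.0497, 0.238, 0.041], [0.0165, 0.0084, -1.522]], [[0.0497, 0.238, 0.041], [0.0165, 0.0084, -1.522]], [[0.0497, 0.238, 0.041], [0.0165, 0.0084, -1.522]], [[0.0497, 0.238, 0.041], [0.0165, 0.0084, -1.522]], [[0.0497, 0.238, 0.041], [0.0165, 0.0084, -1.522]]], grip=0.39)

```text
clock: 6.68
position: [0.5453, 0.2291, 0.1786]
tcp_rot: [-0.0, 0.186, 0.983, 0.001]
contact_force: [-0.8, 0.5, 0.8]
grip_width: 0.0363
```

```bash
python3 - <<'E'
from h import *
print(rel([.545,.2295,.15],Rt(by,D)))
E
```

```text
(array([0.0004, 0.0002, 0.0286]), array([ 0.0012, -0.0007, -0.2685]))
```

carry_out(commands=[[[0, 0, 0], [0, 0, -0.268]], [[0, 0, 0.005], [0, 0, -0.268]], [[0, 0, 0.02], [0, 0, -0.268]], [[0, 0, 0.0286], [0, 0, -0.268]], [[0, 0, 0.0286], [0, 0, -0.268]], [[0, 0, 0.0286], [0, 0, -0.268]]])

```text
clock: 7.18
position: [0.5447, 0.2288, 0.1488]
tcp_rot: [-0.001, 0.053, 0.999, 0.0]
contact_force: [-0.3, 0.2, 0.4]
grip_width: 0.0362
```

```bash
python3 - <<'E'
from h import *
print(rel([.545,.2295,.089],Rt(by,D)))
snap("i")
a=cv2.imread("pics/i_side.png")[130:200,275:355]
cv2.imwrite("pics/i.png",cv2.resize(cv2.convertScaleAbs(a,alpha=1.5),None,fx=8,fy=8,interpolation=cv2.INTER_CUBIC))
E
```

```text
(array([-0.0004,  0.0007,  0.0598]), array([ 0.0002, -0.0028, -0.002 ]))
```

View pics/i.png

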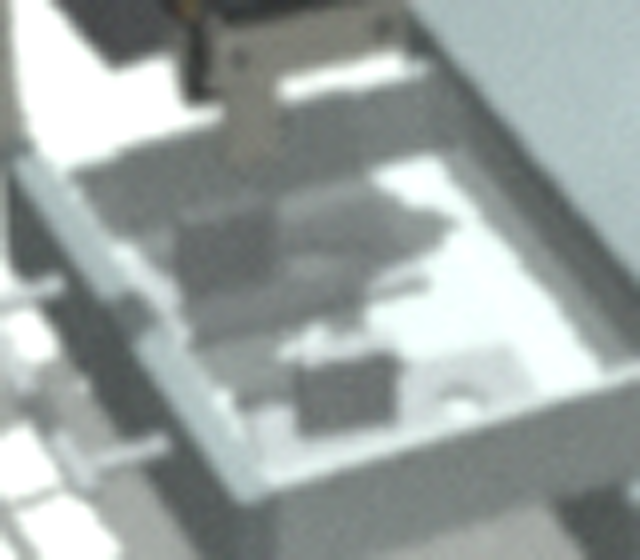

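```bash
python3 - <<'E'
from h import *
for dy in(-.024,.024):
  for z in(.141,.149,.157,.165): print(dy,z,((proj("side",[np.array([.5447,.2288,z])+dy*by])[0]-[275,130]+.5)*8).round(0))
E
```

```text
-0.024 0.141 [250. 216.]
-0.024 0.149 [250. 199.]
-0.024 0.157 [250. 182.]
-0.024 0.165 [249. 165.]
0.024 0.141 [204. 146.]
0.024 0.149 [203. 129.]
0.024 0.157 [203. 112.]
0.024 0.165 [202.  95.]
```

carry_out(commands=[[[0, 0.0005, 0.02], [0, 0, 0]], [[0, 0.0005, 0.035], [0, 0, 0]], [[0, 0.0005, 0.048], [0, 0, 0]], [[0, 0.0005, 0.057], [0, 0, 0]], [[0, 0.0005, 0.062], [0, 0, 0]], [[0, 0.0005, 0.062], [0, 0, 0]]])

```text
clock: 7.78
position: [0.5449, 0.2296, 0.0873]
tcp_rot: [-0.001, 0.053, 0.999, 0.0]
contact_force: [-0.2, -0.5, 0.0]
grip_width: 0.036
```

```bash
python3 - <<'E'
from h import *
snap("j"); s=get_state(); print(s["position"],s["contact_force"])
a=cv2.imread("pics/j_side.png")[130:200,275:355]
cv2.imwrite("pics/j.png",cv2.resize(cv2.convertScaleAbs(a,alpha=1.8),None,fx=8,fy=8,interpolation=cv2.INTER_CUBIC))
for z in(.079,.087,.095,.1): print(z,((proj("side",[np.array([.5447,.2288,z])-.024*by])[0]-[275,130]+.5)*8).round(0))
E
```

```text
[0.54593314 0.22988294 0.08898258] [-0.25781513 -0.10507324  0.76785292]
0.079 [252. 343.]
0.087 [252. 327.]
0.095 [252. 311.]
0.1 [251. 301.]
```

View pics/j.png

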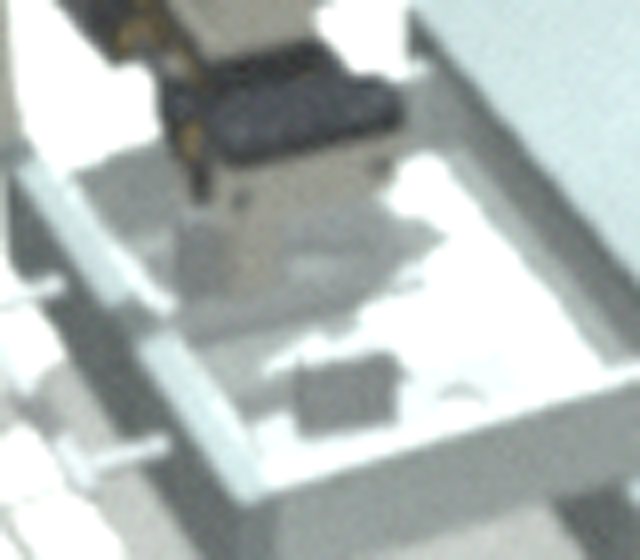

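Near fingertip shows at (255,295), about z = 0.103, so it needs 5 mm more. It is also 2 mm too far back along the lug.

carry_out(commands=[[[0.002, 0, 0.003], [0, 0, 0]], [[0.002, 0, 0.006], [0, 0, 0]], [[0.002, 0, 0.006], [0, 0, 0]], [[0.002, 0, 0.006], [0, 0, 0]]])

```text
clock: 8.22
position: [0.5439, 0.2301, 0.083]
tcp_rot: [0.0, 0.053, 0.999, 0.001]
contact_force: [0.1, 0.3, -0.6]
grip_width: 0.0363
```

carry_out(commands=[[[0, 0, 0], [0, 0, 0]], [[0, 0, 0], [0, 0, 0]], [[0, 0, 0], [0, 0, 0]], [[0, 0, 0], [0, 0, 0]], [[0, 0, 0], [0, 0, 0]], [[0, 0, 0], [0, 0, 0]]], grip=0)

```text
clock: 8.72
position: [0.544, 0.2302, 0.0831]
tcp_rot: [0.0, 0.053, 0.999, 0.001]
contact_force: [0.4, -0.6, 0.6]
grip_width: 0.0118
```

carry_out(commands=[[[0, 0, -0.01], [0, 0, 0]], [[0, 0, -0.03], [0, 0, 0]], [[0, 0, -0.06], [0, 0, 0]], [[0, 0, -0.09], [0, 0, 0]], [[0, 0, -0.12], [0, 0, 0]], [[0, 0, -0.15], [0, 0, 0]], [[0, 0, -0.17], [0, 0, 0]], [[0, 0, -0.17], [0, 0, 0]]])

```text
clock: 9.38
position: [0.5461, 0.2306, 0.2598]
tcp_rot: [0.004, 0.053, 0.999, 0.002]
contact_force: [0.8, -0.5, -1.3]
grip_width: 0.0116
```

```bash
python3 - <<'E'
from h import *
snap("k"); s=get_state(); print(s["position"],s["contact_force"],s["torque"],s["grip_width"])
a=cv2.imread("pics/k_side.png")[60:200,255:395]
cv2.imwrite("pics/k.png",cv2.resize(cv2.convertScaleAbs(a,alpha=1.5),None,fx=4,fy=4,interpolation=cv2.INTER_CUBIC))
# way to above panel
n=PR.as_matrix()[:,2];u=PR.as_matrix()[:,0];y=PR.as_matrix()[:,1]
print(u,y,n)
E
```

```text
[0.5441515  0.22997211 0.25344642] [ 0.27422771  0.69067684 -3.49740432] [-0.00316249  0.03505677  0.0098691 ] 0.011789072569697525
[ 0.81195624 -0.10833809  0.57357644] [0.13225639 0.99121554 0.        ] [-0.56853788  0.07585915  0.81915204]
```

View pics/k.png

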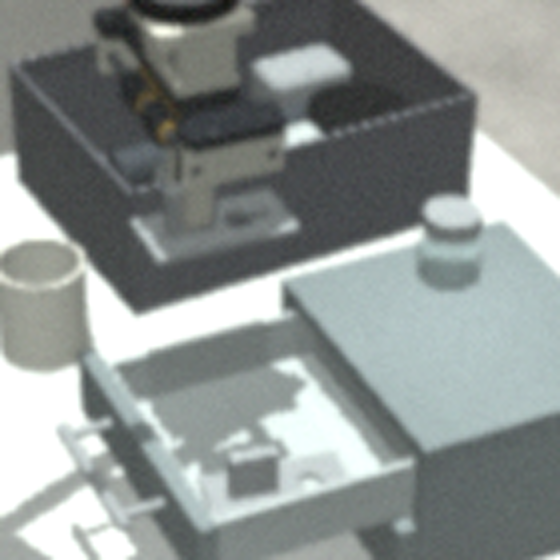

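```bash
python3 - <<'E'
from h import *
i=cv2.imread("pics/k_side.png")[95:130,280:335]
cv2.imwrite("pics/k2.png",cv2.resize(cv2.convertScaleAbs(i,alpha=1.3),None,fx=14,fy=14,interpolation=cv2.INTER_CUBIC))
i=cv2.imread("pics/k_top.png")[160:230,250:320]
cv2.imwrite("pics/k3.png",cv2.resize(cv2.convertScaleAbs(i,alpha=1.8),None,fx=8,fy=8,interpolation=cv2.INTER_CUBIC))
E
```

```text
(no output)
```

View pics/k2.png

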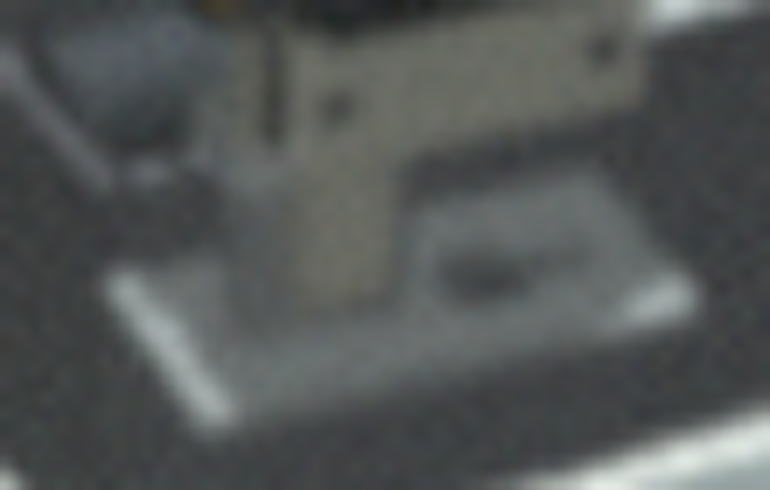

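View pics/k3.png

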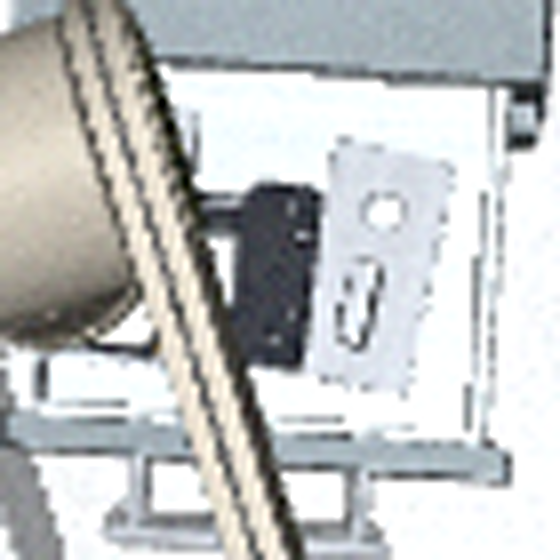

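```bash
python3 - <<'E'
from h import *
S=lambda x,y:(280+(x+.5)/14-.5,95+(y+.5)/14-.5)
p,R=tcp()
for z in(.2585,):
  c=onz("side",[S(118,270),S(235,408),S(698,285),S(608,168),S(485,270)],z); m=c[:4].mean(0)
  u=c[2]+c[3]-c[0]-c[1]; v=c[0]+c[3]-c[1]-c[2]
  print(z,c.round(4),m, np.degrees(np.arctan2(u[1],u[0])),np.degrees(np.arctan2(-v[0],v[1])),np.linalg.norm(u)/2,np.linalg.norm(v)/2)
  print("tool:",R.inv().apply(m-p),R.inv().apply(c[4]-p), p)
print(R.as_matrix().round(3), np.degrees(np.arctan2(*R.as_matrix()[:2,1][::-1])))
E
```

```text
0.2585 [[0.5221 0.2759 0.2585]
 [0.5204 0.2186 0.2585]
 [0.6267 0.2131 0.2585]
 [0.6323 0.2617 0.2585]
 [0.5901 0.2393 0.2585]] [0.57537072 0.24231244 0.2585    ] -5.20733772678645 -3.9413996202321693 0.10869437985593428 0.05308867067311452
tool: [-0.02974352  0.01559092 -0.00497068] [-0.04466181  0.01418267 -0.00494971] [0.5441515  0.22997211 0.25344642]
[[-0.994  0.106  0.002]
 [ 0.106  0.994  0.002]
 [-0.002  0.002 -1.   ]] 83.91592832482317
```

The side picture was taken while the arm was still settling, with z going from 0.260 to 0.253. I'll repeat it at rest.

```bash
python3 - <<'E'
from h import *
print(tcp()[0]); snap("l"); s=get_state(); print(s["position"],s["qpos"])
i=cv2.imread("pics/l_side.png")[95:130,280:335]
cv2.imwrite("pics/l2.png",cv2.resize(cv2.convertScaleAbs(i,alpha=1.3),None,fx=14,fy=14,interpolation=cv2.INTER_CUBIC))
E
```

```text
[0.5441515  0.22997211 0.25344642]
[0.54279991 0.22954286 0.25061043] [ 3.12150992e-01  8.92248534e-02  1.44795609e+00  1.41088343e-03
  1.60691986e+00 -1.15242850e+00]
```

View pics/l2.png

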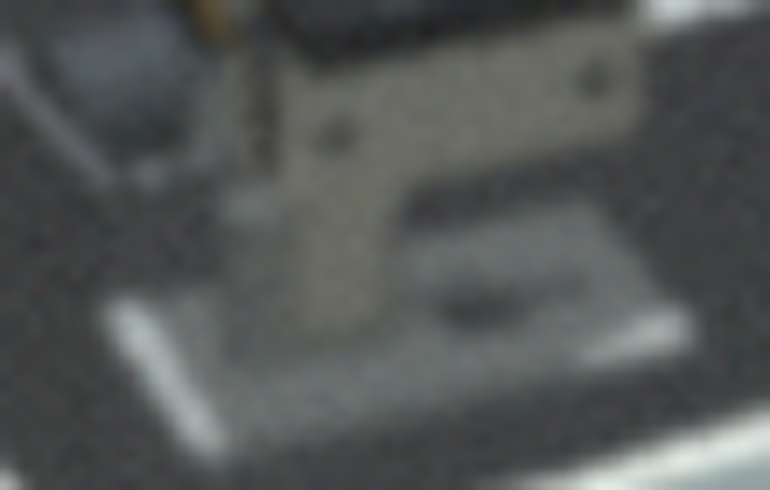

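```bash
python3 - <<'E'
from h import *
S=lambda x,y:(280+(x+.5)/14-.5,95+(y+.5)/14-.5)
p,R=tcp(); p=np.array([.5430,.2296,.251])
for z in(.258,.262,.266):
  c=onz("side",[S(118,298),S(235,438),S(695,315),S(600,198),S(480,300)],z); m=c[:4].mean(0)
  u=c[2]+c[3]-c[0]-c[1]; v=c[0]+c[3]-c[1]-c[2]
  print(z, np.degrees(np.arctan2(u[1],u[0])),np.degrees(np.arctan2(-v[0],v[1])),np.linalg.norm(u)/2,np.linalg.norm(v)/2,"tool:",R.inv().apply(m-p).round(4),R.inv().apply(c[4]-p).round(4))
E
```

```text
0.258 -5.273666860954877 -3.4513562836026574 0.10685280589011943 0.05316551144648852 tool: [-0.0264  0.0067 -0.0071] [-0.0407  0.0052 -0.0071]
0.262 -5.273666860954987 -3.451356283602828 0.10634766233119132 0.05291417302406165 tool: [-0.0241  0.001  -0.0111] [-0.0384 -0.0004 -0.0111]
0.266 -5.273666860954973 -3.451356283602578 0.10584251877226332 0.05266283460163476 tool: [-0.0218 -0.0046 -0.0151] [-0.036  -0.006  -0.0151]
```

```bash
cat >> h.py <<'E'
M=PR.as_matrix(); pu,py,pn=M[:,0],M[:,1],M[:,2]
RP=Rt(py,-pn); SC=PC+.04*pu
KT=np.array([-.039,0,-.004])
def keyto(dx,dy,h): # keyhole underside centre at screw foot + offsets in panel axes
    return SC+dx*pu+dy*py+h*pn-RP.apply(KT)
E
python3 - <<'E'
from h import *
print(tcp()[0],keyto(0,0,.12),rel(keyto(0,0,.12)+[0,0,.03],RP),rel(keyto(0,0,.06),RP))
E
```

```text
[0.54279991 0.22954286 0.25061043] [ 0.54006156 -0.22030868  0.18769521] (array([-0.045 , -0.4476,  0.0327]), array([ 0.0083, -0.6137,  0.0256])) (array([-0.0797, -0.4486,  0.1117]), array([ 0.0083, -0.6137,  0.0256]))
```

carry_out(commands=[[[0, -0.03, 0], [0, 0, 0]], [[-0.01, -0.07, 0], [0, -0.06, 0]], [[-0.02, -0.11, 0], [0, -0.12, 0]], [[-0.03, -0.15, 0], [0, -0.2, 0.005]], [[-0.03, -0.19, 0], [0, -0.28, 0.01]], [[-0.03, -0.23, 0], [0, -0.36, 0.015]], [[-0.04, -0.27, 0.005], [0.008, -0.44, 0.02]], [[-0.045, -0.31, 0.01], [0.008, -0.52, 0.025]], [[-0.045, -0.35, 0.015], [0.008, -0.614, 0.0256]], [[-0.045, -0.39, 0.02], [0.008, -0.614, 0.0256]]])

```text
clock: 10.42
position: [0.5398, -0.1613, 0.2197]
tcp_rot: [0.297, 0.064, 0.952, -0.018]
contact_force: [-0.7, 0.6, -6.0]
grip_width: 0.0118
```

```bash
python3 - <<'E'
from h import *
print(tcp()[0],rel(keyto(0,0,.06),RP),get_state()["grip_width"])
E
```

```text
[ 0.53982477 -0.16133948  0.2197095 ] (array([ 0.0111, -0.0587,  0.0907]), array([ 0.0029, -0.0059, -0.0018])) 0.011820624593025646
```

carry_out(commands=[[[0.005, -0.03, 0.02], [0.003, -0.006, -0.002]], [[0.011, -0.0587, 0.04], [0.003, -0.006, -0.002]], [[0.011, -0.0587, 0.06], [0.003, -0.006, -0.002]], [[0.011, -0.0587, 0.08], [0.003, -0.006, -0.002]], [[0.011, -0.0587, 0.0907], [0.003, -0.006, -0.002]], [[0.011, -0.0587, 0.0907], [0.003, -0.006, -0.002]], [[0.011, -0.0587, 0.0907], [0.003, -0.006, -0.002]], [[0.011, -0.0587, 0.0907], [0.003, -0.006, -0.002]]])

```text
clock: 11.08
position: [0.5736, -0.2243, 0.1378]
tcp_rot: [0.299, 0.063, 0.952, -0.02]
contact_force: [0.2, -0.1, -3.3]
grip_width: 0.0116
```

```bash
python3 - <<'E'
from h import *
print(tcp()[0],keyto(0,0,.06)); snap("m"); print(tcp()[0],rel(keyto(0,0,.06),RP))
i=cv2.imread("pics/m_side.png")[195:315,345:470]
cv2.imwrite("pics/m1.png",cv2.resize(cv2.convertScaleAbs(i,alpha=1.5),None,fx=5,fy=5,interpolation=cv2.INTER_CUBIC))
i=cv2.imread("pics/m_top.png")[140:225,350:440]
cv2.imwrite("pics/m2.png",cv2.resize(cv2.convertScaleAbs(i,alpha=1.8),None,fx=6,fy=6,interpolation=cv2.INTER_CUBIC))
E
```

```text
[ 0.57361124 -0.22434675  0.13784996] [ 0.57417384 -0.22486023  0.13854609]
[ 0.57432417 -0.22485429  0.13943837] (array([ 0.0006, -0.    ,  0.0006]), array([-0.0005,  0.001 ,  0.0007]))
```

View pics/m1.png

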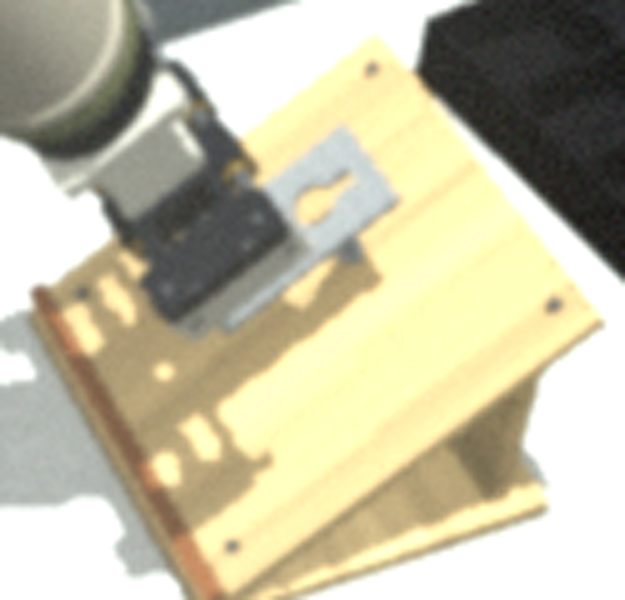

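View pics/m2.png

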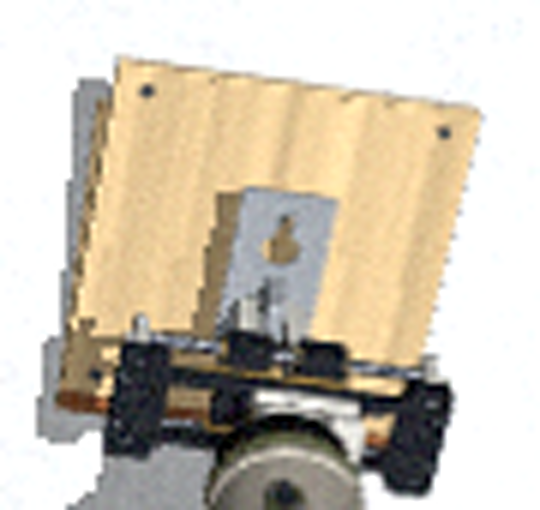

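Both views show the keyhole clearly: about (318,208) in the 5x side crop and (281,247) in the 6x top crop. I'll triangulate it and the plate's back corners against the screw.

```bash
python3 - <<'E'
from h import *
i=cv2.imread("pics/m_side.png")[215:265,385:430]
a=cv2.resize(cv2.convertScaleAbs(i,alpha=1.5),None,fx=10,fy=10,interpolation=cv2.INTER_CUBIC)
i=cv2.imread("pics/m_top.png")[165:200,380:412]
b=cv2.resize(cv2.convertScaleAbs(i,alpha=1.8),None,fx=10,fy=10,interpolation=cv2.INTER_CUBIC)
b=cv2.copyMakeBorder(b,0,500-b.shape[0],0,0,cv2.BORDER_CONSTANT)
cv2.imwrite("pics/m3.png",np.hstack([a,b]))
# mask of wood colour inside plate
for n,(x0,y0,x1,y1) in (("side",(399,228,418,242)),("top",(390,174,406,190))):
  im=cv2.imread(f"pics/m_{n}.png").astype(int); d=(im[:,:,2]-im[:,:,0])[y0:y1,x0:x1]; print(n);print(d)
E
```

```text
side
[[62 58 44 22  5 -3 -5 -5 -4 -5 -4 -6 -4 -5 -4 -2 -4 -6 -6]
 [53 42 21  2 -3 -5 -6 -5 -6 -5 -3 -5 -4 -2  3 11  9 -1 -5]
 [29 13  1 -4 -6 -7 -5 -4 -4 -5 -6 -4  0  8 27 37 28  6 -5]
 [ 6 -3 -5 -4 -6 -6 -6 -4  1  1  2  5 17 35 46 42 27  8 -4]
 [-4 -6 -7 -5 -6 -6 -1 10 23 32 30 36 45 49 41 22  7 -1 -3]
 [-5 -4 -6 -5 -3  3 18 36 53 60 60 59 58 43 21  3 -3 -6 -5]
 [-5 -4 -6 -5  0 17 44 60 65 66 65 65 52 24  3 -4 -5 -7 -7]
 [-3 -4 -3 -4  5 30 56 65 66 67 66 60 41  8 -3 -5 -5 -5 -6]
 [-2 -3 -4 -3  8 37 59 65 68 67 63 51 27  4 -4 -4 -5 -6 -5]
 [-5 -2 -1  0 12 39 62 67 67 61 51 29 10 -2 -5 -6 -6 -5 -6]
 [-2 -3  0  1  8 34 56 62 58 50 33 11 -1 -4 -6 -5 -6 -5 -4]
 [ 1 -1  0  1  5 19 36 40 32 23  9  0 -5 -5 -6 -7 -5 -5 -3]
 [-3  0  0  3  5  4 10  9  4  2 -3 -5 -4 -5 -5 -5 -5  0  9]
 [ 0  0  3  4  5  3  3  0 -2 -5 -6 -5 -6 -4 -5 -3  0 14 38]]
top
[[ -3  -5  -6  -5  -6  -8  -8  -7  -9  -5  -7  -7  -4  -6  -9  -3]
 [-11  -6  -7  -5  -7  -6  -7  -7  -8  -6  -7  -7  -7  -8 -10   2]
 [ -5  -9  -8  -9  -5  -4  -6   4  15  -2  -7  -9  -5  -7  -8  11]
 [ -7  -6  -7  -8  -9 -10  -3  21  23  -8  -9  -6  -7  -8 -10  18]
 [ -7  -9  -7  -5  -7  -3  21  29   7  -8  -5  -8  -7  -6  -1  25]
 [ -8  -5  -4 -11  -3  10  30  29  17 -11  -6  -6  -5  -9  -4  24]
 [ -7  -5 -10   5  43  29  32  34  27  12  -6  -5  -7  -7  10  43]
 [ -6  -8  -6  16  43  26  26  29  28  20  -6  -6  -4  -7   9  43]
 [ -6  -8  -9   5  44  31  30  29  29  10  -9  -8  -7 -11  14  53]
 [ -5  -7 -10  -6  11  22  27  27   6  -6  -8  -6  -6  -4  23  53]
 [ -8  -8  -7  -8  -8 -10  -8  -7  -9  -5  -6  -8 -10   1  32  52]
 [ -8  -6  -8  -8  -8  -7  -9  -9  -5  -8  -4  -7 -11  11  42  52]
 [ -4  -4  -7  -7  -8  -4  -6  -5 -10  -8  -7  -6 -10  14  52  51]
 [ -6  -6  -6  -6  -6  -6  -5  -6  -6  -8  -9  -6  -4  24  53  49]
 [ -8  -9  -7  -1  -7  -6  -6  -7  -7  -8  -8  -8  -6  22  53  50]
 [ -5   0  -3  -4  -4  -5  -7  -3  -9  -6  -6 -10   9  43  50  51]]
```

View pics/m3.png

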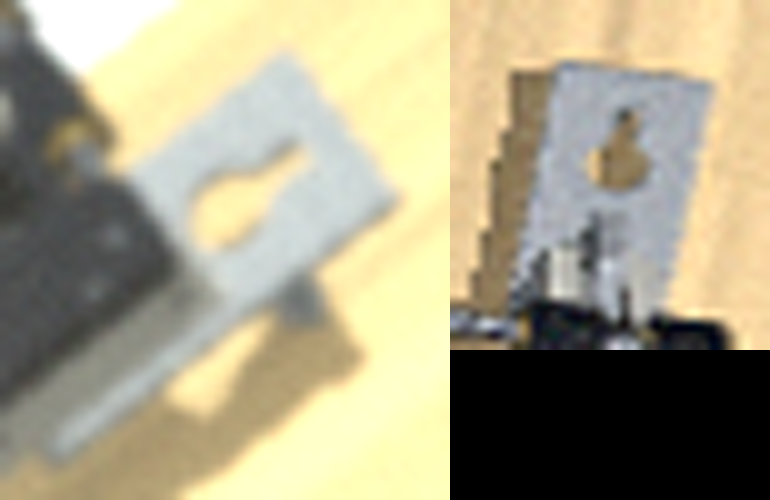

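```bash
python3 - <<'E'
from h import *
S=lambda x,y:(385+(x+.5)/10-.5,215+(y+.5)/10-.5); T=lambda x,y:(380+(x+.5)/10-.5,165+(y+.5)/10-.5)
def rep(nm,X,e): print(nm,X.round(4),round(e,4),"panel rel screw:",(M.T@(X-SC)).round(4))
BL=tri(S(285,48),T(110,60));BR=tri(S(400,193),T(265,79));rep("BL",*BL);rep("BR",*BR)
K=tri((407,235.5),(396.1,181.2));rep("K",*K)
H=tri((415,245),(395.9,175.9));rep("head",*H)
print("mid",M.T@((BL[0]+BR[0])/2-SC))
p,R=tcp();print("tool K",R.inv().apply(K[0]-p))
# reprojection of predicted keyhole & head
print(proj("side",[SC+.011*pn,SC+.013*pn,SC+.06*pn]),proj("top",[SC+.011*pn,SC+.013*pn,SC+.06*pn]))
E
```

```text
BL [ 0.6355 -0.2043  0.1841] 0.0042 panel rel screw: [0.0347 0.0285 0.06  ]
BR [ 0.6294 -0.259   0.1842] 0.0036 panel rel screw: [ 0.0358 -0.0266  0.0594]
K [ 0.6013 -0.2273  0.1633] 0.0016 panel rel screw: [-0.0025  0.0012  0.0606]
head [ 0.6264 -0.2335  0.121 ] 0.0013 panel rel screw: [-0.0057 -0.0016  0.0113]
mid [0.03521672 0.00096979 0.05969059]
tool K [-0.035874    0.00113782 -0.0039457 ]
[[416.23777758 243.2658664 ]
 [415.92803775 242.94875367]
 [408.4545526  235.29722259]] [[395.84204187 174.26746831]
 [395.86535512 174.52606103]
 [396.4240514  180.74449987]]
```

```bash
python3 - <<'E'
from h import *
S=lambda x,y:(345+(x+.5)/5-.5,200+(y+.5)/5-.5); T=lambda x,y:(353+(x+.5)/7-.5,143+(y+.5)/7-.5)
for n,px in(("side",[S(377,9),S(605,295)]),("top",[T(116,43),T(540,105)])):
  print(n,((onplane(n,px,PC,pn)-PC)@M).round(4))
print("dots",((onplane("side",[S(372,43),S(555,280)],PC,pn)-PC)@M).round(4),((onplane("top",[T(150,85),T(497,133)],PC,pn)-PC)@M).round(4))
for n,(x0,y0,x1,y1) in (("side",(408,237,424,256)),("top",(388,168,404,184))):
  im=cv2.imread(f"pics/a_{n}.png").astype(int)[y0:y1,x0:x1]; print(n);print(im[:,:,2]-im[:,:,0])
  w=np.clip(25-(im[:,:,2]-im[:,:,0]),0,None); yy,xx=np.mgrid[y0:y1,x0:x1]; print((w*xx).sum()/w.sum(),(w*yy).sum()/w.sum())
for z in (.009,.013): print(((onplane("side",[(414.9,244.9)],SC+z*pn,pn)-SC)@M).round(4),((onplane("top",[(395.9,175.7)],SC+z*pn,pn)-SC)@M).round(4))
E
```

```text
side [[ 0.1132  0.1063  0.    ]
 [ 0.1142 -0.1131  0.    ]]
top [[ 0.1209  0.1106  0.    ]
 [ 0.1196 -0.1085  0.    ]]
dots [[ 0.0999  0.0905  0.    ]
 [ 0.0997 -0.0904  0.    ]] [[ 0.1001  0.0898  0.    ]
 [ 0.1006 -0.0902  0.    ]]
side
[[61 62 62 63 60 62 62 62 64 65 66 67 67 66 64 63]
 [62 61 60 62 63 62 62 62 64 64 66 66 64 63 64 62]
 [62 61 63 61 63 63 64 63 63 65 65 66 65 62 61 59]
 [63 61 61 62 62 63 61 63 64 66 67 64 62 61 60 57]
 [61 62 62 63 63 59 53 54 59 62 64 62 61 60 57 58]
 [62 62 64 62 59 45 32 31 39 52 60 60 58 59 59 59]
 [63 64 63 60 48 22  7  8 12 33 53 59 58 59 62 61]
 [65 64 63 58 36  8 -3 -2  2 21 49 60 60 61 61 65]
 [64 64 63 54 29  4 -2 -3  1 21 50 60 60 63 64 64]
 [66 66 63 53 31  6 -1  0  9 28 56 60 63 65 63 63]
 [65 65 62 52 35 18  9 12 24 44 58 64 64 64 64 63]
 [65 64 59 49 38 31 29 32 43 57 62 62 64 64 62 65]
 [63 61 58 53 43 39 38 42 52 61 64 63 63 63 64 64]
 [61 59 58 57 53 47 49 53 59 62 64 63 64 64 64 67]
 [58 59 58 58 58 59 59 62 63 61 63 63 65 65 67 68]
 [59 58 60 61 62 63 63 63 62 62 64 66 64 67 66 67]
 [60 59 63 61 63 63 63 63 62 63 64 65 66 67 6
[... 672 characters left out ...]
6  48  48  48]
 [ 44  45  47  48  44  22   3  -9 -11   7  36  48  45  47  46  49]
 [ 44  45  52  47  48  44  13  -3   5  27  50  46  45  49  49  50]
 [ 47  45  49  47  49  44  41  42  47  49  45  46  45  47  48  49]
 [ 43  48  48  49  47  43  43  46  46  45  45  48  46  50  49  50]
 [ 47  49  47  49  46  42  41  43  44  45  48  44  50  52  50  49]
 [ 43  49  47  44  45  40  44  42  44  46  47  45  51  48  51  50]
 [ 44  46  49  50  43  42  44  48  46  44  47  48  50  52  52  50]
 [ 46  48  49  47  45  42  44  47  47  46  45  45  49  49  49  48]]
395.3860103626943 175.36010362694302
[[-0.0054 -0.0001  0.009 ]] [[-0.0068 -0.0016  0.009 ]]
[[-0.0051 -0.0028  0.013 ]] [[-0.0047 -0.001   0.013 ]]
```

Compared with the screw head, the keyhole sits about 1.3 mm up-slope and 1.5 mm to +y, and its underside is about 55 mm off the panel. I'll correct that, go down to just above the head, and check.

carry_out(commands=[[[0.0015, -0.0015, 0.012], [0, 0, 0]], [[0.0015, -0.0015, 0.024], [0, 0, 0]], [[0.0015, -0.0015, 0.033], [0, 0, 0]], [[0.0015, -0.0015, 0.033], [0, 0, 0]], [[0.0015, -0.0015, 0.033], [0, 0, 0]], [[0.0015, -0.0015, 0.033], [0, 0, 0]]])

```text
clock: 11.68
position: [0.5919, -0.2288, 0.1126]
tcp_rot: [0.301, 0.063, 0.951, -0.021]
contact_force: [-0.2, 0.6, -2.5]
grip_width: 0.0116
```

```bash
cat >> h.py <<'E'
def zoom(tag):
    i=cv2.imread(f"pics/{tag}_side.png")[215:265,385:430]
    a=cv2.resize(cv2.convertScaleAbs(i,alpha=1.5),None,fx=10,fy=10,interpolation=cv2.INTER_CUBIC)
    i=cv2.imread(f"pics/{tag}_top.png")[160:200,380:412]
    b=cv2.resize(cv2.convertScaleAbs(i,alpha=1.8),None,fx=10,fy=10,interpolation=cv2.INTER_CUBIC)
    b=cv2.copyMakeBorder(b,0,500-b.shape[0],0,0,cv2.BORDER_CONSTANT)
    cv2.imwrite(f"pics/{tag}z.png",np.hstack([a,b]))
E
python3 - <<'E'
from h import *
snap("n"); zoom("n"); s=get_state(); print(s["position"],s["contact_force"],rel(keyto(0,0,.0),RP))
E
```

```text
[ 0.59198143 -0.22896582  0.11279352] [ 0.33591974  0.06398326 -2.61238839] (array([0.0002, 0.0017, 0.0285]), array([-0.001 ,  0.0024,  0.0011]))
```

View pics/nz.png

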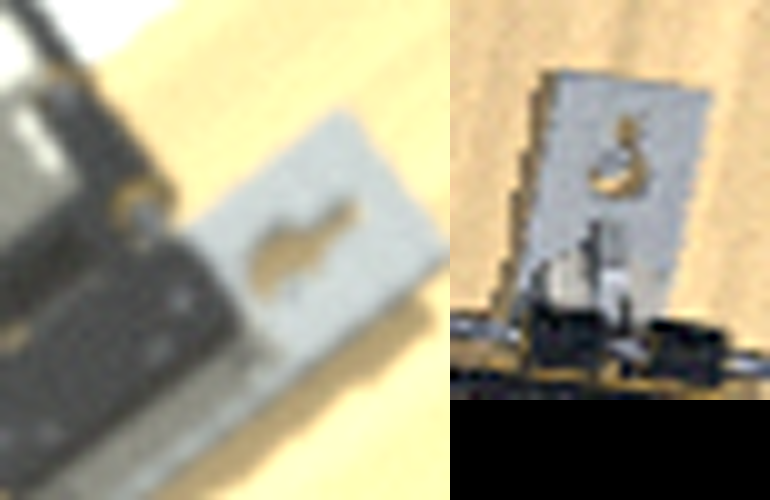

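```bash
python3 - <<'E'
from h import *
S=lambda x,y:(385+(x+.5)/10-.5,215+(y+.5)/10-.5); T=lambda x,y:(380+(x-450+.5)/10-.5,160+(y+.5)/10-.5)
BL=tri(S(345,108),T(562,70))[0];BR=tri(S(452,245),T(715,90))[0];m=(BL+BR)/2
for X in(BL,BR,m):print((M.T@(X-SC)).round(4))
print("K=",(M.T@(m-SC))[0]-.037)
for z in(.0225,.0275): print(z,"top hole",((onplane("top",[T(619,172)],SC+z*pn,pn)-SC)@M).round(4),"edge",((onplane("top",[T(562,70),T(715,90)],SC+z*pn,pn)-SC)@M).round(4),"side edge",((onplane("side",[S(345,108),S(452,245)],SC+z*pn,pn)-SC)@M).round(4))
print("head top",((onplane("top",[(395.6,175.5)],SC+.013*pn,pn)-SC)@M).round(4))
E
```

```text
[0.0351 0.0262 0.0275]
[ 0.0365 -0.0283  0.0301]
[ 0.0358 -0.001   0.0288]
K= -0.0011935626300725519
0.0225 top hole [[-0.0037 -0.0024  0.0225]] edge [[ 0.0337  0.0251  0.0225]
 [ 0.0343 -0.0301  0.0225]] side edge [[ 0.0338  0.0306  0.0225]
 [ 0.0347 -0.0222  0.0225]]
0.0275 top hole [[-0.0011 -0.0017  0.0275]] edge [[ 0.0362  0.0258  0.0275]
 [ 0.0368 -0.0293  0.0275]] side edge [[ 0.0341  0.027   0.0275]
 [ 0.035  -0.0255  0.0275]]
head top [[-0.0041  0.0002  0.013 ]]
```

carry_out(commands=[[[0.0025, 0.0007, 0], [0, 0, 0]], [[0.0025, 0.0007, 0.003], [0, 0, 0]], [[0.0025, 0.0007, 0.006], [0, 0, 0]], [[0.0025, 0.0007, 0.006], [0, 0, 0]], [[0.0025, 0.0007, 0.006], [0, 0, 0]]])

```text
clock: 12.2
position: [0.5933, -0.2283, 0.106]
tcp_rot: [0.301, 0.063, 0.951, -0.02]
contact_force: [-0.1, 0.2, -2.9]
grip_width: 0.012
```

```bash
python3 - <<'E'
from h import *
snap("o"); zoom("o"); s=get_state(); print(s["position"],s["contact_force"],rel(keyto(0,0,.0),RP))
E
```

```text
[ 0.59343277 -0.22843866  0.10627476] [ 0.63334964 -0.49783906 -1.62608028] (array([-0.0024,  0.001 ,  0.0223]), array([-0.0009,  0.0021,  0.0011]))
```

View pics/oz.png

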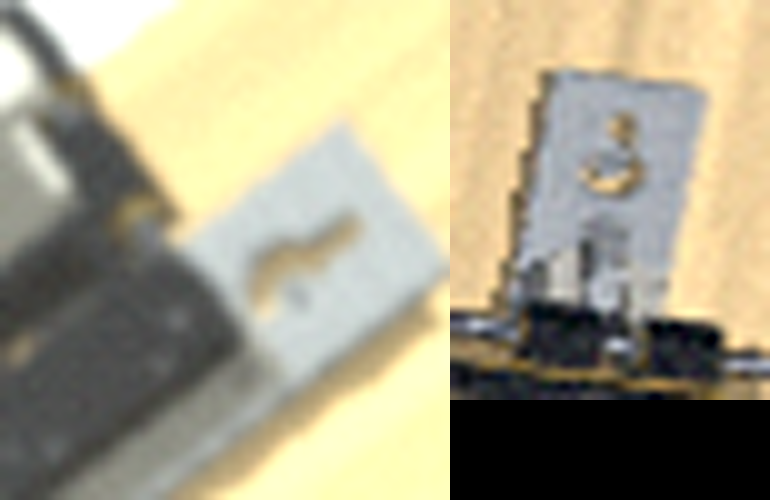

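```bash
python3 - <<'E'
from h import *
S=lambda x,y:(385+(x+.5)/10-.5,215+(y+.5)/10-.5); T=lambda x,y:(380+(x-450+.5)/10-.5,160+(y+.5)/10-.5)
BL=tri(S(345,120),T(556,70))[0];BR=tri(S(453,262),T(710,91))[0];m=(BL+BR)/2
for X in(BL,BR,m):print((M.T@(X-SC)).round(4))
X=m-.037*pu
print("K top",(M.T@(X-SC)),(proj("side",[X,X-.005*pn])-[385,215]+.5)*10,(proj("top",[X])-[380,160]+.5)*10+[450,0])
for z in (.0228,): print("side edge",((onplane("side",[S(345,120),S(453,262)],SC+z*pn,pn)-SC)@M).round(4),"top",((onplane("top",[T(556,70),T(710,91)],SC+z*pn,pn)-SC)@M).round(4))
E
```

```text
[0.0325 0.0275 0.022 ]
[ 0.0333 -0.0278  0.0238]
[ 0.0329 -0.0002  0.0229]
K top [-0.00408788 -0.00019372  0.02290872] [[286.49830428 278.9595096 ]
 [294.34155934 286.928346  ]] [[613.26973705 173.09722487]]
side edge [[ 0.032   0.0274  0.0228]
 [ 0.0324 -0.0266  0.0228]] top [[ 0.0336  0.0273  0.0228]
 [ 0.0338 -0.0284  0.0228]]
```

Keyhole now lies over the head within about 1 mm by both views, so I'll lower it.

carry_out(commands=[[[0, 0, 0.003], [0, 0, 0]], [[0, 0, 0.006], [0, 0, 0]], [[0, 0, 0.009], [0, 0, 0]], [[0, 0, 0.011], [0, 0, 0]], [[0, 0, 0.011], [0, 0, 0]]])

```text
clock: 12.72
position: [0.5996, -0.229, 0.0964]
tcp_rot: [0.301, 0.063, 0.951, -0.02]
contact_force: [0.2, -0.8, -3.6]
grip_width: 0.0119
```

```bash
python3 - <<'E'
from h import *
snap("q"); zoom("q"); s=get_state(); print(s["position"],s["contact_force"],rel(keyto(0,0,.0),RP))
E
```

```text
[ 0.59964396 -0.22915999  0.09696698] [-0.04891141 -0.35761309 -2.89884222] (array([-0.0027,  0.0009,  0.0111]), array([-0.0007,  0.0016,  0.0011]))
```

View pics/qz.png

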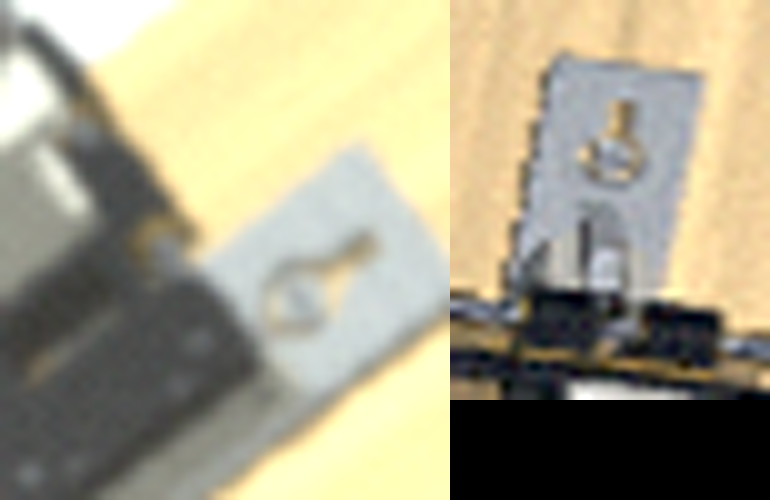

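The head is centred in the opening in both views, at (298,298) side and (612,158) top. I'll go down until it touches.

carry_out(commands=[[[0, 0, 0.002], [0, 0, 0]], [[0, 0, 0.004], [0, 0, 0]], [[0, 0, 0.005], [0, 0, 0]], [[0, 0, 0.005], [0, 0, 0]]])

```text
clock: 13.15
position: [0.6024, -0.2294, 0.0925]
tcp_rot: [0.301, 0.063, 0.951, -0.02]
contact_force: [0.2, 0.4, -2.2]
grip_width: 0.0118
```

carry_out(commands=[[[0, 0, 0.001], [0, 0, 0]], [[0, 0, 0.002], [0, 0, 0]], [[0, 0, 0.002], [0, 0, 0]]])

```text
clock: 13.4
position: [0.6036, -0.2295, 0.0907]
tcp_rot: [0.301, 0.063, 0.951, -0.02]
contact_force: [-0.1, -0.3, -3.0]
grip_width: 0.0121
```

carry_out(commands=[[[0, 0, 0.001], [0, 0, 0]], [[0, 0, 0.0015], [0, 0, 0]], [[0, 0, 0.0015], [0, 0, 0]]])

```text
clock: 13.65
position: [0.6042, -0.2296, 0.0902]
tcp_rot: [0.3, 0.062, 0.952, -0.02]
contact_force: [-18.9, 5.7, 12.2]
grip_width: 0.0117
```

```bash
python3 - <<'E'
from h import *
snap("r"); zoom("r"); s=get_state(); print(s["position"],s["contact_force"],rel(keyto(0,0,.0),RP))
E
```

```text
[ 0.60414434 -0.22959244  0.09020505] [-18.22681464   5.07744109  12.24282801] (array([-0.0029,  0.0007,  0.003 ]), array([-0.    ,  0.0008,  0.0016]))
```

View pics/rz.png

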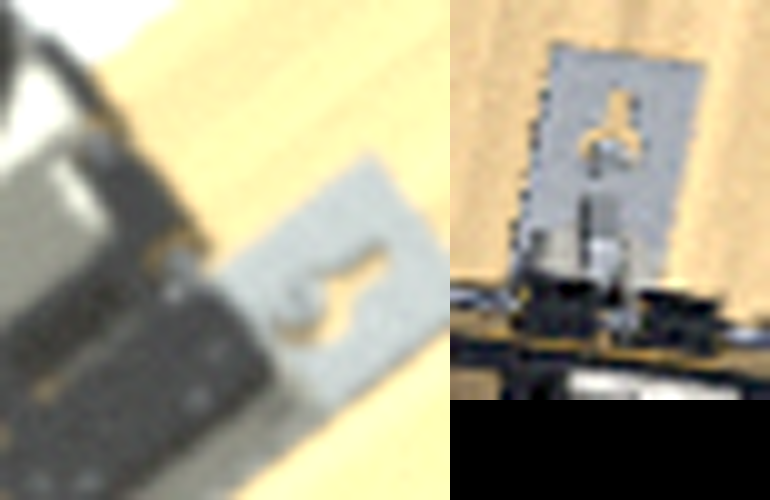

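Contact at about 23 N normal, and the plate is down over the head. I'll ease off 1 mm and slide down the slope.

carry_out(commands=[[[0, 0, -0.0015], [0, 0, 0]], [[0.002, 0, -0.0015], [0, 0, 0]], [[0.005, 0, -0.0015], [0, 0, 0]], [[0.008, 0, -0.0015], [0, 0, 0]], [[0.008, 0, -0.0015], [0, 0, 0]]])

```text
clock: 14.17
position: [0.5959, -0.2282, 0.0856]
tcp_rot: [0.3, 0.063, 0.952, -0.02]
contact_force: [-0.5, 0.0, -3.2]
grip_width: 0.0119
```

```bash
python3 - <<'E'
from h import *
snap("s"); zoom("s"); s=get_state(); print(s["position"],s["contact_force"],rel(keyto(0,0,.0),RP))
E
```

```text
[ 0.59646557 -0.22848398  0.086333  ] [ 0.39560879  0.51585722 -1.85559216] (array([-0.0115,  0.0006,  0.0043]), array([0.0001, 0.0002, 0.0013]))
```

View pics/sz.png

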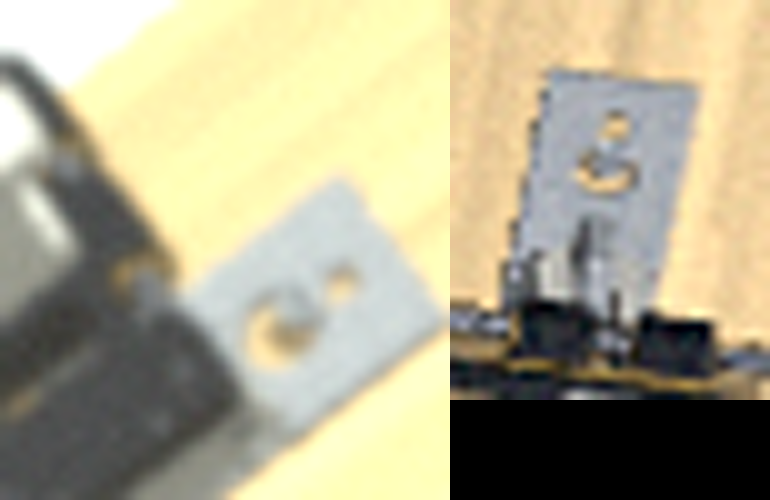

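carry_out(commands=[[[0.002, 0, 0], [0, 0, 0]], [[0.004, 0, 0], [0, 0, 0]], [[0.006, 0, 0], [0, 0, 0]], [[0.008, 0, 0], [0, 0, 0]], [[0.008, 0, 0], [0, 0, 0]]])

```text
clock: 14.68
position: [0.5894, -0.2274, 0.0811]
tcp_rot: [0.3, 0.063, 0.952, -0.02]
contact_force: [-0.7, 1.1, -2.9]
grip_width: 0.0117
```

```bash
python3 - <<'E'
from h import *
snap("t"); zoom("t"); s=get_state(); print(s["position"],s["contact_force"],rel(keyto(0,0,.0),RP))
E
```

```text
[ 0.58986101 -0.22762142  0.08164483] [ 0.09480895 -0.13999686 -2.84966367] (array([-0.0196,  0.0006,  0.0043]), array([0.0001, 0.0001, 0.0011]))
```

View pics/tz.png

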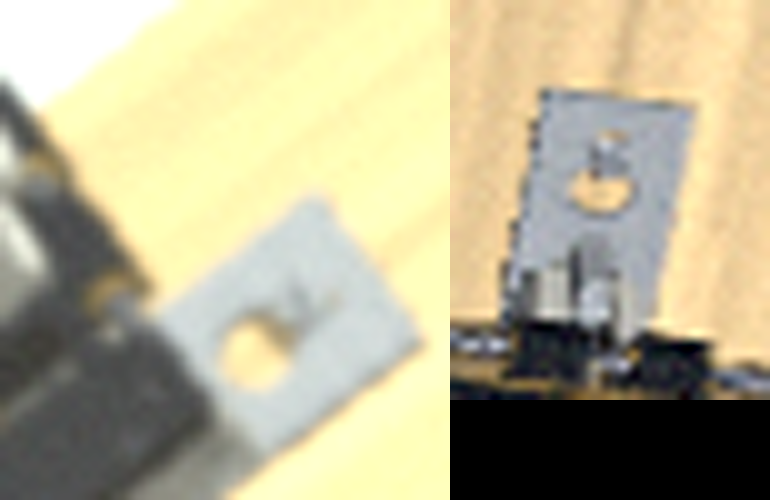

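carry_out(commands=[[[0.001, 0, 0], [0, 0, 0]], [[0.002, 0, 0], [0, 0, 0]], [[0.003, 0, 0], [0, 0, 0]], [[0.003, 0, 0], [0, 0, 0]]])

```text
clock: 15.12
position: [0.5872, -0.2272, 0.0797]
tcp_rot: [0.3, 0.063, 0.952, -0.02]
contact_force: [-0.3, -0.0, -2.6]
grip_width: 0.012
```

carry_out(commands=[[[0.001, 0, 0], [0, 0, 0]], [[0.0015, 0, 0], [0, 0, 0]], [[0.0015, 0, 0], [0, 0, 0]]])

```text
clock: 15.37
position: [0.5858, -0.227, 0.0786]
tcp_rot: [0.3, 0.063, 0.952, -0.02]
contact_force: [-0.4, 0.5, -2.4]
grip_width: 0.0118
```

carry_out(commands=[[[0.001, 0, 0], [0, 0, 0]], [[0.001, 0, 0], [0, 0, 0]], [[0.001, 0, 0], [0, 0, 0]]])

```text
clock: 15.62
position: [0.5854, -0.2271, 0.0785]
tcp_rot: [0.3, 0.063, 0.952, -0.02]
contact_force: [2.6, -0.2, -1.4]
grip_width: 0.0115
```

```bash
python3 - <<'E'
from h import *
snap("u"); zoom("u"); s=get_state(); print(s["position"],s["contact_force"],rel(keyto(0,0,.0),RP))
E
```

```text
[ 0.58536791 -0.22706209  0.07854002] [ 2.64699616  0.06939186 -2.31813846] (array([-0.0251,  0.0007,  0.0043]), array([0.    , 0.0004, 0.0011]))
```

View pics/uz.png

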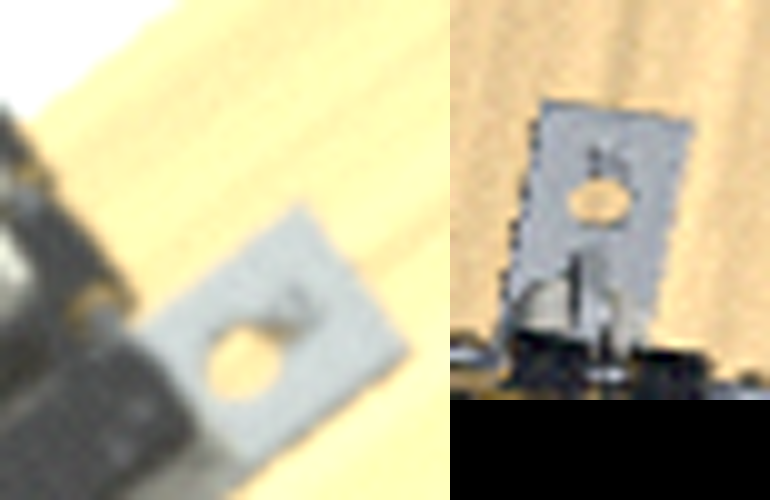

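The slot end has met the shank (about 3 N up-slope) and the head covers the slot end. I'll press flat and check straightness.

carry_out(commands=[[[0.0005, 0, 0.001], [0, 0, 0]], [[0.0005, 0, 0.0018], [0, 0, 0]], [[0.0005, 0, 0.0018], [0, 0, 0]]])

```text
clock: 15.97
position: [0.5861, -0.2273, 0.0775]
tcp_rot: [0.3, 0.062, 0.952, -0.02]
contact_force: [-10.5, 2.9, 8.6]
grip_width: 0.0118
```

```bash
python3 - <<'E'
from h import *
s=get_state(); f=np.array(s["contact_force"]); print(s["position"],f, (f+[0,0,2.7])@M)
S=lambda x,y:(385+(x+.5)/10-.5,215+(y+.5)/10-.5); T=lambda x,y:(380+(x-450+.5)/10-.5,160+(y+.5)/10-.5)
z=.0065
a=((onplane("side",[S(298,203),S(410,345)],SC+z*pn,pn)-SC)@M);b=((onplane("top",[T(545,100),T(695,122)],SC+z*pn,pn)-SC)@M)
print(a.round(4),b.round(4))
print(((tcp()[1].as_matrix()).T@M).round(4))
E
```

```text
[ 0.58611201 -0.22732147  0.07752905] [-10.4948227    2.90977065   8.58934669] [-2.36127249  1.49620252 15.43512837]
[[ 0.0084  0.0272  0.0065]
 [ 0.0102 -0.0278  0.0065]] [[ 0.0129  0.0271  0.0065]
 [ 0.0125 -0.028   0.0065]]
[[-1.0e+00 -1.7e-03 -7.0e-04]
 [-1.7e-03  1.0e+00 -0.0e+00]
 [ 7.0e-04 -0.0e+00 -1.0e+00]]
```

carry_out(commands=[[[0, 0, 0], [0, 0, 0]], [[0, 0, 0], [0, 0, 0]], [[0, 0, 0], [0, 0, 0]], [[0, 0, 0], [0, 0, 0]]], grip=0.35)

```text
clock: 16.3
position: [0.5861, -0.2273, 0.0775]
tcp_rot: [0.3, 0.062, 0.952, -0.02]
contact_force: [-0.4, 0.2, -0.6]
grip_width: 0.0308
```

carry_out(commands=[[[0, 0, -0.01], [0, 0, 0]], [[0, 0, -0.025], [0, 0, 0]], [[0, 0, -0.05], [0, 0, 0]], [[0, 0, -0.08], [0, 0, 0]], [[0, 0, -0.11], [0, 0, 0]], [[0, 0, -0.14], [0, 0, 0]], [[0, 0, -0.15], [0, 0, 0]], [[0, 0, -0.15], [0, 0, 0]]])

```text
clock: 16.97
position: [0.5013, -0.2172, 0.2044]
tcp_rot: [0.303, 0.062, 0.951, -0.022]
contact_force: [-0.2, -0.4, -0.2]
grip_width: 0.0323
```

```bash
python3 - <<'E'
from h import *
snap("v"); s=get_state(); print(s["position"],s["contact_force"])
i=cv2.imread("pics/v_side.png")[195:315,345:470]
a=cv2.resize(cv2.convertScaleAbs(i,alpha=1.5),None,fx=5,fy=5,interpolation=cv2.INTER_CUBIC)[:, :400]
i=cv2.imread("pics/v_top.png")[145:225,360:425]
b=cv2.resize(cv2.convertScaleAbs(i,alpha=1.8),None,fx=6,fy=6,interpolation=cv2.INTER_CUBIC)
b=cv2.copyMakeBorder(b,0,600-b.shape[0],0,0,cv2.BORDER_CONSTANT)
cv2.imwrite("pics/vz.png",np.hstack([a,b]))
E
```

```text
[ 0.500913   -0.21626222  0.20035573] [ 1.09489489  0.21496837 -0.34111721]
```

View pics/vz.png

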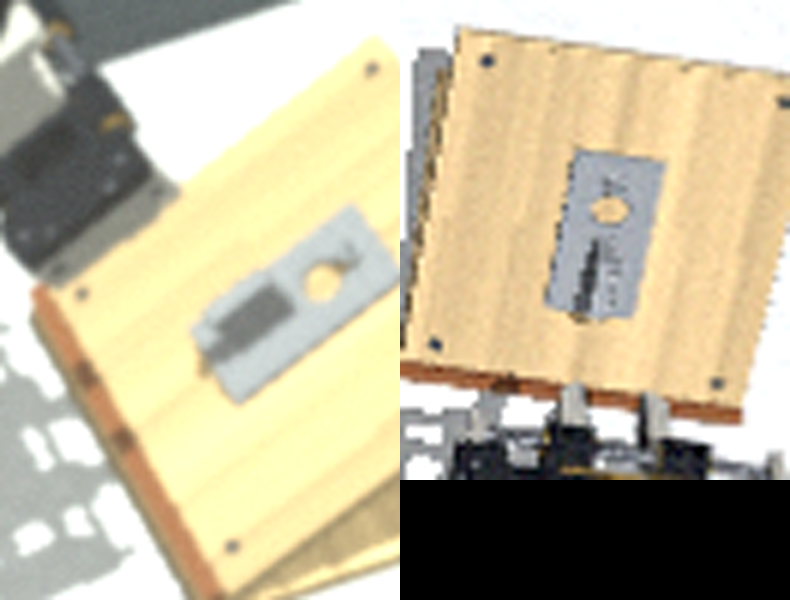

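```bash
python3 - <<'E'
from h import *
S=lambda x,y:(345+(x+.5)/5-.5,195+(y+.5)/5-.5); T=lambda x,y:(360+(x-400+.5)/6-.5,145+(y+.5)/6-.5)
for n,F,c in(("top",T,[(573,149),(667,160),(637,320),(544,305)]),("side",S,[(347,203),(404,270),(240,400),(188,330)])):
  q=((onplane(n,[F(*x) for x in c],SC+.005*pn,pn)-SC)@M)[:,:2]; m=q.mean(0)
  u=q[0]+q[1]-q[2]-q[3];v=q[0]+q[3]-q[1]-q[2]
  print(n,q.round(4).tolist(),m.round(4),np.degrees(np.arctan2(u[1],u[0])),np.degrees(np.arctan2(-v[0],v[1])))
# mask based
im=cv2.imread("pics/v_top.png").astype(int); d=((im[:,:,2]-im[:,:,0])<12).astype(np.uint8); d[:168]=0; d[200:]=0; d[:,:383]=0; d[:,406:]=0
pts=cv2.findNonZero(d); r=cv2.minAreaRect(pts); box=cv2.boxPoints(r); q=((onplane("top",box,SC+.005*pn,pn)-SC)@M)[:,:2]; print(box,q.round(4))
E
```

```text
top [[0.0123, 0.0292], [0.0137, -0.028], [-0.0994, -0.031], [-0.0979, 0.0278]] [-0.0428 -0.0005] 1.1428350466148627 -0.007600461810984607
side [[0.007, 0.028], [0.0105, -0.0255], [-0.0967, -0.0278], [-0.1001, 0.0258]] [-0.0448  0.0001] 1.227529156673629 3.70379463042908
[[383.69232 195.53845]
 [389.03845 168.80768]
 [403.6538  171.73074]
 [398.30768 198.46152]] [[-0.0984  0.0273]
 [ 0.0151  0.0275]
 [ 0.0116 -0.0268]
 [-0.1021 -0.0286]]
```

Bracket hangs flat, about 1° off straight, with the slot end on the screw within 1 mm. Next is shutting the drawer.

```bash
python3 - <<'E'
from h import *
print(rel([.385,.1885,.21],Rt(cyv,D)))
E
```

```text
(array([ 0.1317,  0.386 , -0.1051]), array([-0.0238,  0.6121, -0.0697]))
```

carry_out(commands=[[[0.01, 0.0, -0.03], [0, 0.1, -0.01]], [[0.132, 0.386, -0.105], [-0.024, 0.612, -0.07]], [[0.132, 0.386, -0.105], [-0.024, 0.612, -0.07]], [[0.132, 0.386, -0.105], [-0.024, 0.612, -0.07]], [[0.132, 0.386, -0.105], [-0.024, 0.612, -0.07]], [[0.132, 0.386, -0.105], [-0.024, 0.612, -0.07]], [[0.132, 0.386, -0.105], [-0.024, 0.612, -0.07]], [[0.132, 0.386, -0.105], [-0.024, 0.612, -0.07]], [[0.132, 0.386, -0.105], [-0.024, 0.612, -0.07]], [[0.132, 0.386, -0.105], [-0.024, 0.612, -0.07]]], grip=0)

```text
clock: 17.9
position: [0.3915, 0.155, 0.2082]
tcp_rot: [-0.002, 0.029, 1.0, -0.0]
contact_force: [1.5, -0.4, 0.9]
grip_width: 0.0008
```

```bash
python3 - <<'E'
from h import *
print(tcp()[0],rel([.385,.1885,.21],Rt(cyv,D)),get_state()["grip_width"])
E
```

```text
[0.39152435 0.15496575 0.20820284] (array([ 0.0085,  0.0331, -0.0018]), array([-0.0008, -0.0033,  0.0013])) 0.0008211973958918133
```

carry_out(commands=[[[0.0085, 0.033, 0], [0, -0.003, 0]], [[0.0085, 0.033, 0], [0, -0.003, 0]], [[0.0085, 0.033, 0.04], [0, -0.003, 0]], [[0.0085, 0.033, 0.08], [0, -0.003, 0]], [[0.0085, 0.033, 0.11], [0, -0.003, 0]], [[0.0085, 0.033, 0.12], [0, -0.003, 0]], [[0.0085, 0.033, 0.12], [0, -0.003, 0]], [[0.0085, 0.033, 0.12], [0, -0.003, 0]]])

```text
clock: 18.57
position: [0.3844, 0.1882, 0.088]
tcp_rot: [-0.001, 0.029, 1.0, -0.001]
contact_force: [-0.9, -1.5, 0.3]
grip_width: 0.0005
```

```bash
python3 - <<'E'
from h import *
p,R=tcp();print(p,rel(p+.03*cx,Rt(cyv,D)),rel(p+.19*cx,Rt(cyv,D)))
snap("w")
i=cv2.imread("pics/w_side.png")[110:230,270:430]
cv2.imwrite("pics/w1.png",cv2.resize(cv2.convertScaleAbs(i,alpha=1.5),None,fx=5,fy=5,interpolation=cv2.INTER_CUBIC))
E
```

```text
[0.38436804 0.18823608 0.08804661] (array([-0.03  , -0.    , -0.0001]), array([-0.0015, -0.0019,  0.0014])) (array([-0.19  , -0.0003, -0.0004]), array([-0.0015, -0.0019,  0.0014]))
```

View pics/w1.png

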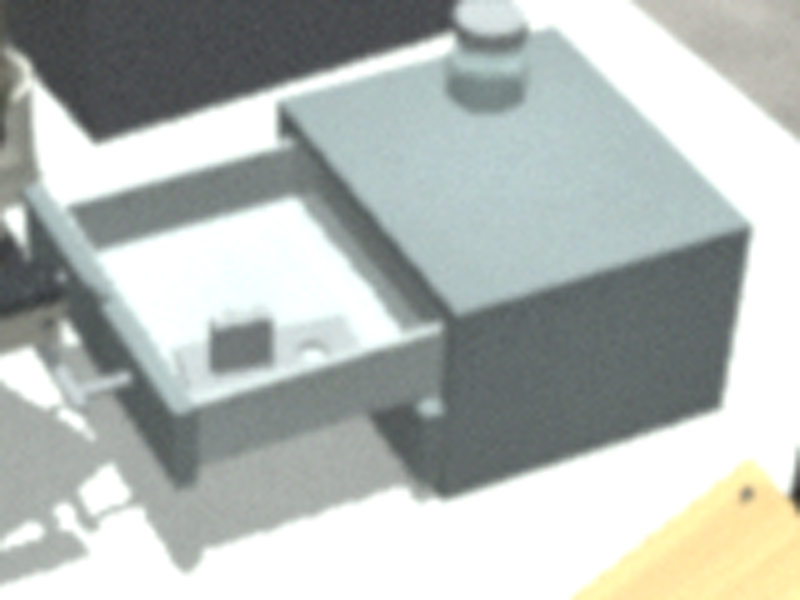

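carry_out(commands=[[[-0.012, 0, 0], [0, 0, 0]], [[-0.024, 0, 0], [0, 0, 0]], [[-0.032, 0, 0], [0, 0, 0]], [[-0.038, 0, 0], [0, 0, 0]], [[-0.044, 0, 0], [0, 0, 0]], [[-0.052, 0, 0], [0, 0, 0]], [[-0.062, 0, 0], [0, 0, 0]], [[-0.072, 0, 0], [0, 0, 0]], [[-0.082, 0, 0], [0, 0, 0]], [[-0.092, 0, 0], [0, 0, 0]]])

```text
clock: 19.5
position: [0.4785, 0.1833, 0.0904]
tcp_rot: [0.001, 0.029, 1.0, -0.0]
contact_force: [-1.8, 0.2, 0.7]
grip_width: 0.0003
```

```bash
python3 - <<'E'
from h import *
p,R=tcp();print(p,rel([.578,p[1]-(.578-p[0])*.0594,.088],Rt(cyv,D)))
snap("x")
i=cv2.imread("pics/x_side.png")[110:230,270:430]
cv2.imwrite("pics/x1.png",cv2.resize(cv2.convertScaleAbs(i,alpha=1.5),None,fx=5,fy=5,interpolation=cv2.INTER_CUBIC))
E
```

```text
[0.47851964 0.18332169 0.09041248] (array([-0.0997, -0.0001,  0.0026]), array([0.    , 0.002 , 0.0013]))
```

View pics/x1.png

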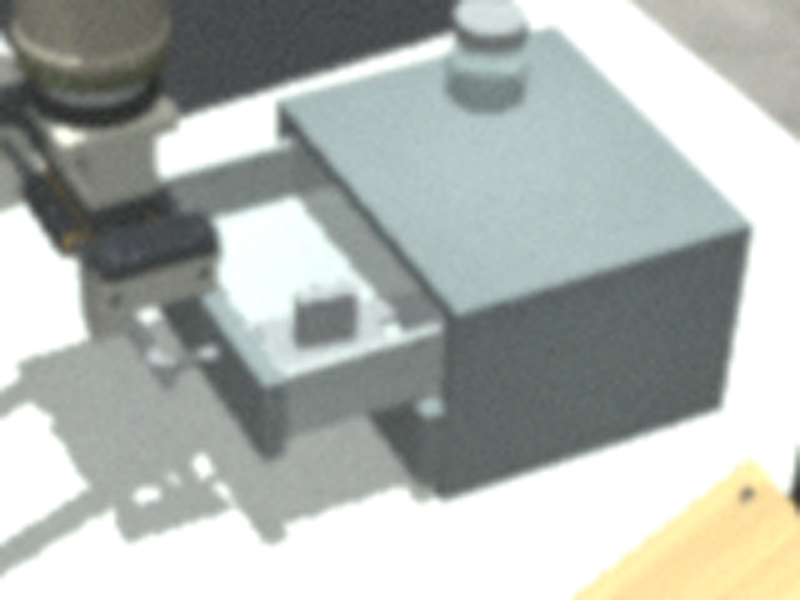

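The drawer follows, with its front edge now at about (245,330). I'll keep pushing.

carry_out(commands=[[[-0.01, 0, 0], [0, 0, 0]], [[-0.02, 0, 0.001], [0, 0, 0]], [[-0.03, 0, 0.0015], [0, 0, 0]], [[-0.04, 0, 0.0015], [0, 0, 0]], [[-0.05, 0, 0.0015], [0, 0, 0]], [[-0.06, 0, 0.0015], [0, 0, 0]], [[-0.07, 0, 0.0015], [0, 0, 0]], [[-0.08, 0, 0.0015], [0, 0, 0]], [[-0.088, 0, 0.0015], [0, 0, 0]], [[-0.092, 0, 0.0015], [0, 0, 0]]])

```text
clock: 20.43
position: [0.5716, 0.1777, 0.0893]
tcp_rot: [0.001, 0.029, 1.0, 0.0]
contact_force: [-2.8, -1.7, -0.0]
grip_width: 0.0004
```

carry_out(commands=[[[-0.003, 0, 0], [0, 0, 0]], [[-0.006, 0, 0], [0, 0, 0]], [[-0.008, 0, 0], [0, 0, 0]], [[-0.01, 0, 0], [0, 0, 0]]])

```text
clock: 20.77
position: [0.5814, 0.1772, 0.0892]
tcp_rot: [0.001, 0.029, 1.0, -0.0]
contact_force: [-1.0, -0.3, -0.4]
grip_width: 0.0004
```

carry_out(commands=[[[-0.002, 0, 0], [0, 0, 0]], [[-0.004, 0, 0], [0, 0, 0]], [[-0.005, 0, 0], [0, 0, 0]], [[-0.005, 0, 0], [0, 0, 0]]])

```text
clock: 21.1
position: [0.5853, 0.1769, 0.0891]
tcp_rot: [0.0, 0.029, 1.0, -0.0]
contact_force: [-6.1, 0.0, 3.9]
grip_width: 0.001
```

```bash
python3 - <<'E'
from h import *
s=get_state();print(s["position"],s["contact_force"])
snap("y")
i=cv2.imread("pics/y_side.png")[110:210,290:430]
cv2.imwrite("pics/y1.png",cv2.resize(cv2.convertScaleAbs(i,alpha=1.5),None,fx=5,fy=5,interpolation=cv2.INTER_CUBIC))
E
```

```text
[0.58534725 0.17691946 0.08914837] [-6.11690326  0.03370859  3.90035684]
```

View pics/y1.png

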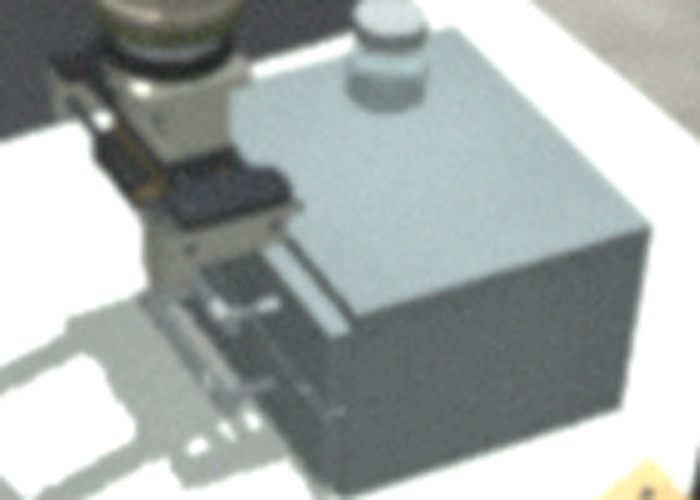

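carry_out(commands=[[[-0.002, 0, 0], [0, 0, 0]], [[-0.003, 0, 0], [0, 0, 0]], [[-0.003, 0, 0], [0, 0, 0]]])

```text
clock: 21.45
position: [0.5854, 0.1769, 0.0891]
tcp_rot: [-0.003, 0.029, 1.0, -0.0]
contact_force: [-16.5, -1.4, 10.8]
grip_width: 0.0002
```

carry_out(commands=[[[0.02, 0, 0], [0, 0, 0]], [[0.05, 0, 0], [0, 0, 0]], [[0.08, 0, -0.02], [0, 0, 0]], [[0.11, 0, -0.06], [0, 0, 0]], [[0.14, 0, -0.1], [0, 0, 0]], [[0.17, 0, -0.13], [0, 0, 0]], [[0.2, 0, -0.13], [0, 0, 0]], [[0.22, 0, -0.13], [0, 0, 0]], [[0.22, 0, -0.13], [0, 0, 0]]])

```text
clock: 22.2
position: [0.3648, 0.1907, 0.2227]
tcp_rot: [-0.001, 0.028, 1.0, 0.001]
contact_force: [-1.0, -1.2, 1.1]
grip_width: 0.0005
```

```bash
python3 - <<'E'
from h import *
print(get_state()["position"])
snap("z")
def crop(f,x,y,w,h,s):
    i=cv2.imread(f)[y:y+h,x:x+w]; return cv2.resize(cv2.convertScaleAbs(i,alpha=1.5),None,fx=s,fy=s,interpolation=cv2.INTER_CUBIC)
cv2.imwrite("pics/z1.png",crop("pics/z_side.png",305,100,125,110,6))
cv2.imwrite("pics/z2.png",crop("pics/z_top.png",240,100,100,95,6))
E
```

```text
[0.36481109 0.19072959 0.22268949]
```

View pics/z1.png

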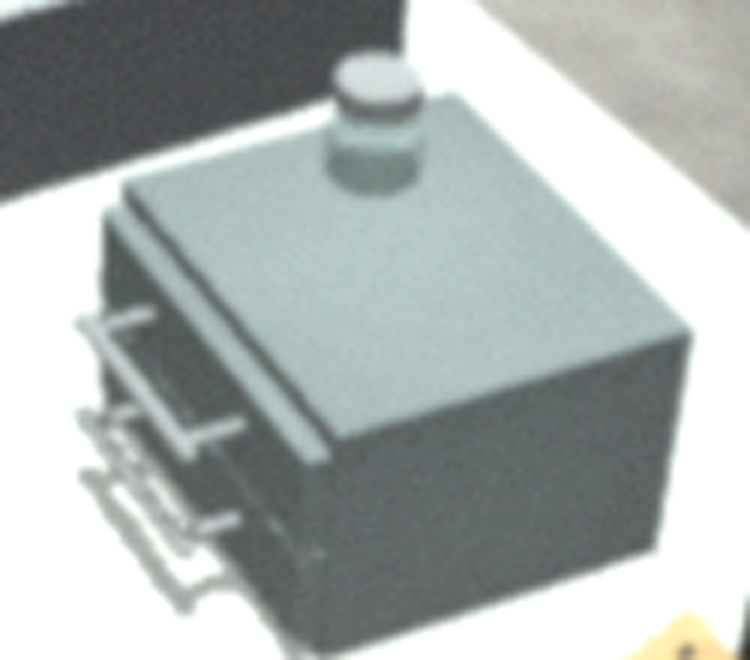

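View pics/z2.png

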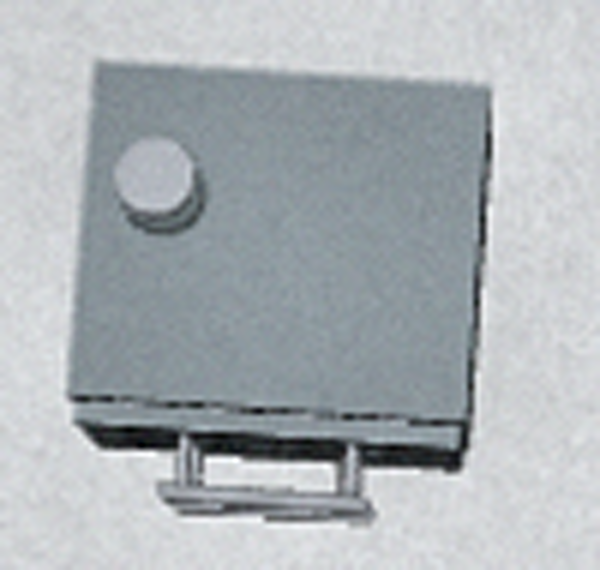

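View pics/z_side.png

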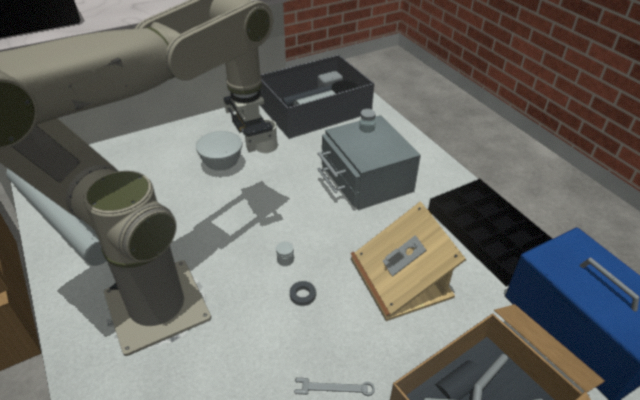

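View pics/z_top.png

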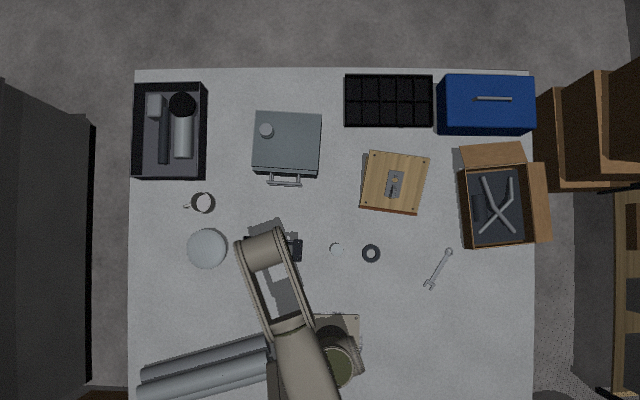

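```bash
python3 - <<'E'
from h import *
def g(t,n,b): x,y,w,h=b; return cv2.cvtColor(cv2.imread(f"pics/{t}_{n}.png"),cv2.COLOR_BGR2GRAY)[y:y+h,x:x+w].astype(np.float32)
b=(262,176,44,12); print("top shift",cv2.phaseCorrelate(g("a","top",b),g("z","top",b),cv2.createHanningWindow(b[2:],cv2.CV_32F)))
b=(255,115,60,40); print("cab shift",cv2.phaseCorrelate(g("a","top",b),g("z","top",b)))
b=(314,148,34,30); print("side",cv2.phaseCorrelate(g("a","side",b),g("z","side",b)))
H=np.array([.5955,.172,.112]); print("px per 5mm",proj("top",[H+.005*cx])-proj("top",[H]),proj("side",[H+.005*cx])-proj("side",[H]))
# column profile of drawer front top edge vs cabinet top gap in top view
for t in "az": print(t,cv2.imread(f"pics/{t}_top.png")[160:190,280:284].mean((1,2)).round(0))
# bystanders: image differences away from the arm
for n,B in(("top",{"piston":(328,240,20,16),"bearing":(360,243,24,22),"wrench":(420,244,36,50),"mug":(180,190,38,24),"jar":(256,120,20,20)}),("side",{"jar":(355,105,25,30),"wrench":(290,370,90,30),"piston":(272,238,26,30),"bearing":(285,278,34,30)})):
  for k,(x,y,w,h) in B.items(): print(n,k,np.round(cv2.phaseCorrelate(g("a",n,(x,y,w,h)),g("z",n,(x,y,w,h)))[0],2))
E
```

```text
top shift ((0.7284326714555931, 0.5357058923551783), 0.8250423939139755)
cab shift ((-0.08238772516554249, -0.04337671968548662), 1.0289497355620065)
side ((0.5474355852102661, 0.08264460381014693), 0.9302117241753473)
px per 5mm [[ 0.09551808 -1.3627697 ]] [[ 1.46604075 -0.43293889]]
a [101. 102. 100. 102. 102. 102. 103.  99.  57. 104.  96.  96. 110.  12.
  24.  25.  81. 153. 149. 145. 148. 136.  96. 127.  87.  91. 154. 148.
 147. 146.]
z [101.  99. 102. 100.  99. 100. 103.  99.  29.  99.  98. 102.  42.  25.
  31.  24.  80. 152. 149. 143. 146.  92. 114. 101.  51.  95. 156. 147.
 143. 144.]
top piston [0.1  0.09]
top bearing [-0.11 -0.08]
top wrench [-0.04  0.08]
top mug [-0.01  0.01]
top jar [0.13 0.05]
side jar [ 0.5  -0.04]
side wrench [-0.09  0.1 ]
side piston [ 0.34 -0.02]
side bearing [ 0.   -0.01]
```

```bash
python3 - <<'E'
from h import *
snap("zz"); zoom("zz"); zoom("z"); a=cv2.imread("pics/z_side.png").astype(int);b=cv2.imread("pics/zz_side.png").astype(int)
print(abs(a-b)[200:310,350:465].max(), get_state()["qd"].round(3))
E
```

```text
14 [-0.006  0.022 -0.005  0.     0.002  0.003]
```

View pics/zzz.png

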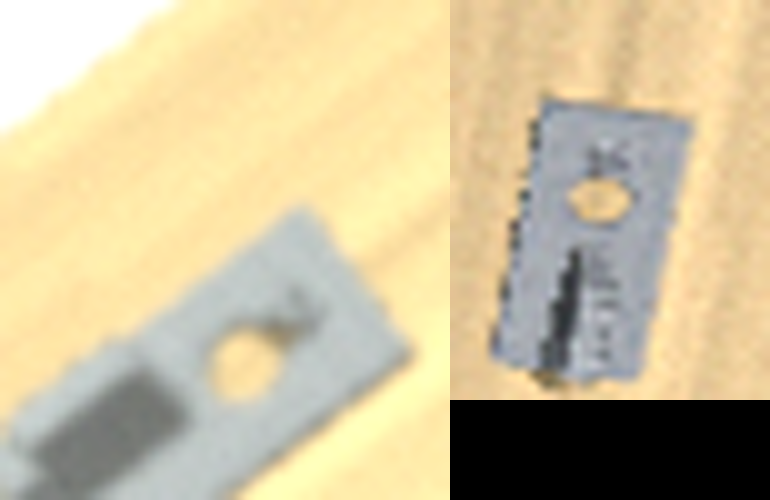

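The bracket hangs still. The head, at (298,300) side and (610,158) top, covers the slot end, and only the wide opening shows clear wood.

```bash
python3 -c "
from plant import arm
print(arm.finish_job())"
```

```text
the job is handed in; nothing more can be done
None
```

I pulled the top drawer to its stop and took out the keyhole bracket. I passed the keyhole over the screw head, slid the bracket about 22 mm down the slope until the slot end met the shank, pressed it flat and released it. I then pushed the drawer shut and handed the job in at about 22 s of the 61 s.

**Last checks**
- **Bracket:** the views put the slot end within about 1 mm of the measured screw position. The bracket is about 1° off straight on the long edges and was not moving in the final pictures. One short-edge reading in the side view gave 3.7°, but the top view gave 0°, so I put that down to pixel error.
- **Drawer:** it met a hard stop at 16 N with no further movement. The handle ended about 2 mm further in than at the start, which matches the fully shut position from the cabinet's size.
- **Other goods:** the plain bracket stayed in the drawer. The goods I compared (piston, bearing, wrench, mug, jar) moved at most 0.13 pixels in the top view; the side view gave up to 0.5 for the jar, which I take as noise. I only looked at the lamp shell by eye.

**What disagreed or went wrong**
- **Fingertip height:** the fingers sat roughly 15–20 mm higher in the pictures than the reported tool position implied. My first grip on the handle closed on top of the bar, with about 6 N of upward force. I set heights from the pictures and contact forces after that.
- **Screw position:** the screw head appeared about 4 mm lower on the slope than the stated 40 mm from the panel's centre. I aligned to what the cameras showed.
- **Force:** reaching the drawer's stop peaked at about 50 N in the pull direction and 42 N vertically (about 66 N in all), under the 120 N wrist limit.

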